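# Pair the V-blocks and set the flanged tubes up level for tack welding

## Robot

A 6-joint arm with a two-finger parallel gripper is mounted at the origin on the work surface. World frame = base frame: x ahead of the robot, y to its left, z up, the work surface at z = 0. Lengths are in m, angles in rad, forces in N, time in s.
With the tool pointing down it reaches from about 0.35 to 0.775 m from the base axis. Payload 5.5 kg.
Tool frame: the origin (TCP) lies midway between the tips of the shut fingers; the grasp point (between the pads) lies 19 mm behind it; z points along the fingers, y is the direction in which the jaws open and shut (so a half turn about z gives the same grasp; the last joint's range is limited). The gripper opens to 85 mm and grips with 20 to 120 N. Pads are 22 mm wide; open, the fingers measure 114 mm over their backs; the gripper's body (76 mm by 85 mm) begins 54 mm behind the grasp point. The pads swing forward as they close: fully open they stand 13 mm farther back than shut.
Start: joints at [1.032, 0.313, 0.046, 1.304, 0, 1.431], TCP at [0.223, 0.53, 0.231] pointing down, gripper open.
Joint ranges: [-2.76, 2.76], [-0.86, 1.69], [-1.03, 1.26], [-2.2, 2.34], [-1.47, 1.5], [-3.14, 3.14]. Speed limits (rad/s): [2.57, 2.57, 3.14, 3.14, 3.14, 3.14].

## Interface

Orientations are given as a unit quaternion [w, x, y, z].
In Python, from workcell import env gives the robot as it stands.
- The arm moves only by the shell command python3 -m creep 'ROWS' [OPENING] [FORCE]. ROWS is JSON, a list of rows, each a list of 6 numbers: the shift along the tool's x, y, z in m, then the turn, a rotation vector about the tool's x, y, z in degrees. A call has exactly 8 rows; each row is the pose to reach, as a shift and turn from the pose commanded when the call began, along the tool's axes at that moment; what a row does not reach only later rows make up. A row lasts 1/10 s, in which the tool goes at most 50 mm and 8.59 degrees, less where a joint would pass 70% of its speed; a pose out of reach is approached as far as the arm can. A call with a gripper value outside its range is refused whole. OPENING is the finger opening in m, from 0 to 0.0854, set as the call begins (- or left out, the last holds). The fingers move at their own pace and stop on an object; FORCE is the grip in N (left out, the last holds). Time passes only in rows, so rows that repeat a pose let the fingers close, or fill a call up. It gives the time, the measured TCP pose, the force and the opening at its end, in the units of the state.
- env.get_state(): the state, without advancing time (a new reading comes with each control period).
- env.read_camera(name): name is "side" or "top"; returns (picture, depth): 400x640x3 uint8, blue, green, red; 400x640 float32, m along the optical axis (not along the pixel's ray), 0 where there is no reading.
- env.camera_params(name): a dict with "fx", "fy", "cx", "cy" (pixels), "position" and "orientation" of the camera in the world. Camera axes: x right, y up, looking along -z (the intrinsics and any distortion apply to the point x, -y, -z); pixel columns grow to the right and rows downward; lengths in m; the calibration is good to about 2 mm. A picture is of the moment at which its call begins. camera_params takes no time and is no camera call.
- env.hand_in(): hands the job in, once; it reports no verdict.
The state is a dict: "clock": time; "joint_pos": joint angles; "qvel": joint speeds; "tau": joint torques, N m; "tcp_pos": TCP position; "orientation": TCP orientation; "wrist_force": force on the tool from outside, world axes, zero at the start; "ft_torque": the same for the moment, N m; "finger_gap": finger opening in m.
Only numpy, scipy, OpenCV 4.12 (cv2) and the standard library are available. Lean on these libraries where they do the work, as an engineer would, in place of code of your own. Each camera call takes 0.05 s, during which the arm holds its last target. There are 200 camera calls.

## Task

Get the flanged tubes ready for tacking: for every tube on the bench, stand two V-blocks of the same height upright on the fixture plate, well apart under the two halves of the tube, and lay the tube in their notches so that it sits level, clear of its end plates. Leave the odd, tallest V-block and the things lying about the bench where they are.

Things in the scene. Friction and masses are not known exactly. Their poses are not given: they have to be found in the camera images.
- plate: Flat aluminium fixture plate fixed to the bench, 200 mm (its x) by 300 mm (its y), 12 mm thick, origin under its centre at bench height, z up; three black lines scribed along its x mark the lanes, 95 mm apart. Its place and yaw vary.
- lane1 (a point): Middle of scribed lane 1 on the top face of the plate (12 mm above the bench), at plate y = -95 mm; the line runs along the plate's x. A guide only.
- lane2 (a point): Middle of scribed lane 2 on the top face of the plate (12 mm above the bench), at plate y = 0 mm; the line runs along the plate's x. A guide only.
- lane3 (a point): Middle of scribed lane 3 on the top face of the plate (12 mm above the bench), at plate y = +95 mm; the line runs along the plate's x. A guide only.
- vblock1: Loose plain steel V-block: 36 mm tall, 60 mm wide (its y), 36 mm thick (its x), 0.36 kg. Origin at the centre of its underside, z up. A 90 degree V, 40 mm wide and 20 mm deep, is cut in its top and runs along its x; the outer top corners are bevelled. A tube lying in the V has its axis 1 mm above the block's top, along the block's x. Same height as vblock2.
- vblock2: Loose plain steel V-block: 36 mm tall, 60 mm wide (its y), 36 mm thick (its x), 0.36 kg. Origin at the centre of its underside, z up. A 90 degree V, 40 mm wide and 20 mm deep, is cut in its top and runs along its x; the outer top corners are bevelled. A tube lying in the V has its axis 1 mm above the block's top, along the block's x. Same height as vblock1.
- vblock3: Loose plain steel V-block: 52 mm tall, 60 mm wide (its y), 36 mm thick (its x), 0.43 kg. Origin at the centre of its underside, z up. A 90 degree V, 40 mm wide and 20 mm deep, is cut in its top and runs along its x; the outer top corners are bevelled. A tube lying in the V has its axis 1 mm above the block's top, along the block's x. Same height as vblock4.
- vblock4: Loose plain steel V-block: 52 mm tall, 60 mm wide (its y), 36 mm thick (its x), 0.43 kg. Origin at the centre of its underside, z up. A 90 degree V, 40 mm wide and 20 mm deep, is cut in its top and runs along its x; the outer top corners are bevelled. A tube lying in the V has its axis 1 mm above the block's top, along the block's x. Same height as vblock3.
- vblock5: Loose plain steel V-block: 68 mm tall, 60 mm wide (its y), 36 mm thick (its x), 0.49 kg. Origin at the centre of its underside, z up. A 90 degree V, 40 mm wide and 20 mm deep, is cut in its top and runs along its x; the outer top corners are bevelled. A tube lying in the V has its axis 1 mm above the block's top, along the block's x. Same height as vblock6.
- vblock6: Loose plain steel V-block: 68 mm tall, 60 mm wide (its y), 36 mm thick (its x), 0.49 kg. Origin at the centre of its underside, z up. A 90 degree V, 40 mm wide and 20 mm deep, is cut in its top and runs along its x; the outer top corners are bevelled. A tube lying in the V has its axis 1 mm above the block's top, along the block's x. Same height as vblock5.
- vblock7: Loose plain steel V-block: 84 mm tall, 60 mm wide (its y), 36 mm thick (its x), 0.56 kg. Origin at the centre of its underside, z up. A 90 degree V, 40 mm wide and 20 mm deep, is cut in its top and runs along its x; the outer top corners are bevelled. A tube lying in the V has its axis 1 mm above the block's top, along the block's x. It is the odd one: no other block is this tall.
- tube1: Loose flanged tube (may be absent): aluminium tube 30 mm in diameter with a dark steel end plate, 44 mm square and 6 mm thick, on each end; 160 mm long overall, 148 mm of bare tube between the end plates, 0.25 kg. Origin on the tube's axis at mid-length, x along the tube; lying on the bench on its end plates its axis is 22 mm high.
- tube2: Loose flanged tube (may be absent): aluminium tube 30 mm in diameter with a dark steel end plate, 44 mm square and 6 mm thick, on each end; 160 mm long overall, 148 mm of bare tube between the end plates, 0.25 kg. Origin on the tube's axis at mid-length, x along the tube; lying on the bench on its end plates its axis is 22 mm high.
- tube3: Loose flanged tube (may be absent): aluminium tube 30 mm in diameter with a dark steel end plate, 44 mm square and 6 mm thick, on each end; 160 mm long overall, 148 mm of bare tube between the end plates, 0.25 kg. Origin on the tube's axis at mid-length, x along the tube; lying on the bench on its end plates its axis is 22 mm high.
- flask: Black vacuum flask, 80 mm across, 245 mm tall. Not part of the job. Origin at its underside.
- cup: Steel drinking cup, 72 mm across, 75 mm tall. Not part of the job. Origin at its underside.
- hammer: Hammer lying flat, handle to its -x. Not part of the job. Origin at its underside.
- tape: Yellow tape measure, 68 x 40 mm, 64 mm tall. Not part of the job. Origin at its underside.
- brush: Brush lying flat, handle to its -x. Not part of the job. Origin at its underside.
- disc: Grinding disc, 115 mm across, 6 mm thick, lying flat. Not part of the job. Origin at its underside.
- water: Clear water bottle, 64 mm across, 210 mm tall. Not part of the job. Origin at its underside.
Mind the look-alikes: they are no part of the job. Leave any black look-alike of the vblock5 alone.

How it is judged:
At the end, for the whole second after the job is handed in: Each tube present rests level (0.04 rad) in the notches (height within 5 mm, sideways 9 mm) of two upright blocks of equal height whose centres are on the plate, over 65 mm apart, each under 62 mm from the tube's middle. Spare blocks may be anywhere (((horizontal distance between vblock1 and vblock2 above 0.065 m and (horizontal distance between tube1 and vblock1 below 0.062 m and y of tube1 in the frame of vblock1 between -0.009 and 0.009 m and z of tube1 in the frame of vblock1 between 0.0322 and 0.0422 m and angle between vblock1's own z axis and vertical below 0.06 rad and x of vblock1 in the frame of plate between -0.105 and 0.105 m and y of vblock1 in the frame of plate between -0.155 and 0.155 m and z of vblock1 in the frame of plate between 0.008 and 0.016 m) and (horizontal distance between tube1 and vblock2 below 0.062 m and y of tube1 in the frame of vblock2 between -0.009 and 0.009 m and z of tube1 in the frame of vblock2 between 0.0322 and 0.0422 m and angle between vblock2's own z axis and vertical below 0.06 rad and x of vblock2 in the frame of plate between -0.105 and 0.105 m and y of vblock2 in the frame of plate between -0.155 and 0.155 m and z of vblock2 in the frame of plate between 0.008 and 0.016 m)) or (horizontal distance between vblock3 and vblock4 above 0.065 m and (horizontal distance between tube1 and vblock3 below 0.062 m and y of tube1 in the frame of vblock3 between -0.009 and 0.009 m and z of tube1 in the frame of vblock3 between 0.0482 and 0.0582 m and angle between vblock3's own z axis and vertical below 0.06 rad and x of vblock3 in the frame of plate between -0.105 and 0.105 m and y of vblock3 in the frame of plate between -0.155 and 0.155 m and z of vblock3 in the frame of plate between 0.008 and 0.016 m) and (horizontal distance between tube1 and vblock4 below 0.062 m and y of tube1 in the frame of vblock4 between -0.009 and 0.009 m and z of tube1 in the frame of vblock4 between 0.0482 and 0.0582 m and angle between vblock4's own z axis and vertical below 0.06 rad and x of vblock4 in the frame of plate between -0.105 and 0.105 m and y of vblock4 in the frame of plate between -0.155 and 0.155 m and z of vblock4 in the frame of plate between 0.008 and 0.016 m)) or (horizontal distance between vblock5 and vblock6 above 0.065 m and (horizontal distance between tube1 and vblock5 below 0.062 m and y of tube1 in the frame of vblock5 between -0.009 and 0.009 m and z of tube1 in the frame of vblock5 between 0.0642 and 0.0742 m and angle between vblock5's own z axis and vertical below 0.06 rad and x of vblock5 in the frame of plate between -0.105 and 0.105 m and y of vblock5 in the frame of plate between -0.155 and 0.155 m and z of vblock5 in the frame of plate between 0.008 and 0.016 m) and (horizontal distance between tube1 and vblock6 below 0.062 m and y of tube1 in the frame of vblock6 between -0.009 and 0.009 m and z of tube1 in the frame of vblock6 between 0.0642 and 0.0742 m and angle between vblock6's own z axis and vertical below 0.06 rad and x of vblock6 in the frame of plate between -0.105 and 0.105 m and y of vblock6 in the frame of plate between -0.155 and 0.155 m and z of vblock6 in the frame of plate between 0.008 and 0.016 m))) and angle between tube1's own x axis and vertical between 1.5308 and 1.6108 rad and linear speed of each of tube1, tube2, tube3 below 0.02 m/s and ((horizontal distance between vblock1 and vblock2 above 0.065 m and (horizontal distance between tube2 and vblock1 below 0.062 m and y of tube2 in the frame of vblock1 between -0.009 and 0.009 m and z of tube2 in the frame of vblock1 between 0.0322 and 0.0422 m and angle between vblock1's own z axis and vertical below 0.06 rad and x of vblock1 in the frame of plate between -0.105 and 0.105 m and y of vblock1 in the frame of plate between -0.155 and 0.155 m and z of vblock1 in the frame of plate between 0.008 and 0.016 m) and (horizontal distance between tube2 and vblock2 below 0.062 m and y of tube2 in the frame of vblock2 between -0.009 and 0.009 m and z of tube2 in the frame of vblock2 between 0.0322 and 0.0422 m and angle between vblock2's own z axis and vertical below 0.06 rad and x of vblock2 in the frame of plate between -0.105 and 0.105 m and y of vblock2 in the frame of plate between -0.155 and 0.155 m and z of vblock2 in the frame of plate between 0.008 and 0.016 m)) or (horizontal distance between vblock3 and vblock4 above 0.065 m and (horizontal distance between tube2 and vblock3 below 0.062 m and y of tube2 in the frame of vblock3 between -0.009 and 0.009 m and z of tube2 in the frame of vblock3 between 0.0482 and 0.0582 m and angle between vblock3's own z axis and vertical below 0.06 rad and x of vblock3 in the frame of plate between -0.105 and 0.105 m and y of vblock3 in the frame of plate between -0.155 and 0.155 m and z of vblock3 in the frame of plate between 0.008 and 0.016 m) and (horizontal distance between tube2 and vblock4 below 0.062 m and y of tube2 in the frame of vblock4 between -0.009 and 0.009 m and z of tube2 in the frame of vblock4 between 0.0482 and 0.0582 m and angle between vblock4's own z axis and vertical below 0.06 rad and x of vblock4 in the frame of plate between -0.105 and 0.105 m and y of vblock4 in the frame of plate between -0.155 and 0.155 m and z of vblock4 in the frame of plate between 0.008 and 0.016 m)) or (horizontal distance between vblock5 and vblock6 above 0.065 m and (horizontal distance between tube2 and vblock5 below 0.062 m and y of tube2 in the frame of vblock5 between -0.009 and 0.009 m and z of tube2 in the frame of vblock5 between 0.0642 and 0.0742 m and angle between vblock5's own z axis and vertical below 0.06 rad and x of vblock5 in the frame of plate between -0.105 and 0.105 m and y of vblock5 in the frame of plate between -0.155 and 0.155 m and z of vblock5 in the frame of plate between 0.008 and 0.016 m) and (horizontal distance between tube2 and vblock6 below 0.062 m and y of tube2 in the frame of vblock6 between -0.009 and 0.009 m and z of tube2 in the frame of vblock6 between 0.0642 and 0.0742 m and angle between vblock6's own z axis and vertical below 0.06 rad and x of vblock6 in the frame of plate between -0.105 and 0.105 m and y of vblock6 in the frame of plate between -0.155 and 0.155 m and z of vblock6 in the frame of plate between 0.008 and 0.016 m))) and angle between tube2's own x axis and vertical between 1.5308 and 1.6108 rad and ((horizontal distance between vblock1 and vblock2 above 0.065 m and (horizontal distance between tube3 and vblock1 below 0.062 m and y of tube3 in the frame of vblock1 between -0.009 and 0.009 m and z of tube3 in the frame of vblock1 between 0.0322 and 0.0422 m and angle between vblock1's own z axis and vertical below 0.06 rad and x of vblock1 in the frame of plate between -0.105 and 0.105 m and y of vblock1 in the frame of plate between -0.155 and 0.155 m and z of vblock1 in the frame of plate between 0.008 and 0.016 m) and (horizontal distance between tube3 and vblock2 below 0.062 m and y of tube3 in the frame of vblock2 between -0.009 and 0.009 m and z of tube3 in the frame of vblock2 between 0.0322 and 0.0422 m and angle between vblock2's own z axis and vertical below 0.06 rad and x of vblock2 in the frame of plate between -0.105 and 0.105 m and y of vblock2 in the frame of plate between -0.155 and 0.155 m and z of vblock2 in the frame of plate between 0.008 and 0.016 m)) or (horizontal distance between vblock3 and vblock4 above 0.065 m and (horizontal distance between tube3 and vblock3 below 0.062 m and y of tube3 in the frame of vblock3 between -0.009 and 0.009 m and z of tube3 in the frame of vblock3 between 0.0482 and 0.0582 m and angle between vblock3's own z axis and vertical below 0.06 rad and x of vblock3 in the frame of plate between -0.105 and 0.105 m and y of vblock3 in the frame of plate between -0.155 and 0.155 m and z of vblock3 in the frame of plate between 0.008 and 0.016 m) and (horizontal distance between tube3 and vblock4 below 0.062 m and y of tube3 in the frame of vblock4 between -0.009 and 0.009 m and z of tube3 in the frame of vblock4 between 0.0482 and 0.0582 m and angle between vblock4's own z axis and vertical below 0.06 rad and x of vblock4 in the frame of plate between -0.105 and 0.105 m and y of vblock4 in the frame of plate between -0.155 and 0.155 m and z of vblock4 in the frame of plate between 0.008 and 0.016 m)) or (horizontal distance between vblock5 and vblock6 above 0.065 m and (horizontal distance between tube3 and vblock5 below 0.062 m and y of tube3 in the frame of vblock5 between -0.009 and 0.009 m and z of tube3 in the frame of vblock5 between 0.0642 and 0.0742 m and angle between vblock5's own z axis and vertical below 0.06 rad and x of vblock5 in the frame of plate between -0.105 and 0.105 m and y of vblock5 in the frame of plate between -0.155 and 0.155 m and z of vblock5 in the frame of plate between 0.008 and 0.016 m) and (horizontal distance between tube3 and vblock6 below 0.062 m and y of tube3 in the frame of vblock6 between -0.009 and 0.009 m and z of tube3 in the frame of vblock6 between 0.0642 and 0.0742 m and angle between vblock6's own z axis and vertical below 0.06 rad and x of vblock6 in the frame of plate between -0.105 and 0.105 m and y of vblock6 in the frame of plate between -0.155 and 0.155 m and z of vblock6 in the frame of plate between 0.008 and 0.016 m))) and angle between tube3's own x axis and vertical between 1.5308 and 1.6108 rad); the robot touches nothing.
It fails at once if a bystander or the odd tallest V-block is shifted by more than 5 cm (distance of any of flask, cup, hammer, tape, brush, disc, water, vblock7 from where it was at the start of the episode above 0.05 m).
Of tube1, tube2, tube3 only 2 to 3 are there at a start; the rules pass over those that are not, and their reading is None.
At some moment in a run one of tube1, tube2, tube3, vblock1, vblock2 may be knocked a few centimetres aside while the robot is not near it.
It also fails if it takes over 210 s, if anything falls off the work surface, if the arm or the gripper's body presses on something with over 40 N, if the wrist force passes 120 N, or if a joint passes its speed limit or range.

## Working session

There is one attempt and no reset: what is moved stays moved. The work goes in short steps, Python scripts to look and compute and a shell command to move; the robot and the scene stay as the last step left them, time stands still between calls to the robot, and variables do not carry over. Pictures are saved under pics/ and viewed, about 12 in all and at most 16, crops included, and the job is handed in when it is done.

```bash
mkdir -p pics; ls
cat > h.py <<'E'
import numpy as np, cv2
from scipy.spatial.transform import Rotation as R
from workcell import env
def cam(n):
    p=env.camera_params(n); q=p["orientation"]
    return p, R.from_quat([q[1],q[2],q[3],q[0]]).as_matrix(), np.array(p["position"])
def grab(n):
    a,d=env.read_camera(n); return a,d
def cloud(n,d):
    p,M,t=cam(n); v,u=np.mgrid[:400,:640]
    P=np.stack([(u-p["cx"])/p["fx"]*d,-(v-p["cy"])/p["fy"]*d,-d],-1)
    W=P@M.T+t; W[d==0]=np.nan; return W
def proj(n,X):
    p,M,t=cam(n); c=(np.atleast_2d(X)-t)@M
    return np.stack([p["cx"]+p["fx"]*c[:,0]/-c[:,2],p["cy"]-p["fy"]*c[:,1]/-c[:,2]],1)
E
python3 - <<'E'
from h import *
for n in("top","side"):
    print(env.camera_params(n)); a,d=grab(n); cv2.imwrite(f"pics/{n}0.png",a); np.save(f"{n}0.npy",d)
print(env.get_state())
E
```

```text
pics
{'fx': 404.71166029662703, 'fy': 404.71166029662703, 'cx': 324.6357628035188, 'cy': 197.66088218574868, 'position': array([0.40457382, 0.08605906, 1.16719464]), 'orientation': array([ 0.70743159,  0.03743008, -0.05370195, -0.70374401])}
{'fx': 433.1067448303152, 'fy': 433.1067448303152, 'cx': 311.50222269643643, 'cy': 197.68179486009788, 'position': array([0.28934356, 1.2845021 , 0.84308283]), 'orientation': array([-0.08015654, -0.05292856,  0.47326566,  0.87566724])}
{'clock': 0.1, 'joint_pos': array([ 1.03241181e+00,  3.13925720e-01,  4.51280988e-02,  1.30362450e+00,
       -9.85825397e-06,  1.43118395e+00]), 'qvel': array([ 2.31938099e-05, -1.71898171e-03,  2.85163496e-03, -6.26080304e-04,
       -2.07738073e-03, -4.80414623e-04]), 'tau': array([ 2.95284954e-03, -4.81725776e+01,  2.99242812e+01,  1.27158011e-02,
       -1.57478144e-04,  2.11265740e-05]), 'tcp_pos': array([0.22305093, 0.52948792, 0.23051234]), 'orientation': array([-2.65673846e-04,  1.98067530e-01,  9.80188039e-01, -7.68271227e-04]), 'wrist_force': array([ 0.45712472, -0.31467296, -0.04398399]), 'ft_torque': array([ 0.02804444, -0.03126998, -0.00521383]), 'finger_gap': 0.08523606646156018}
```

View pics/top0.png

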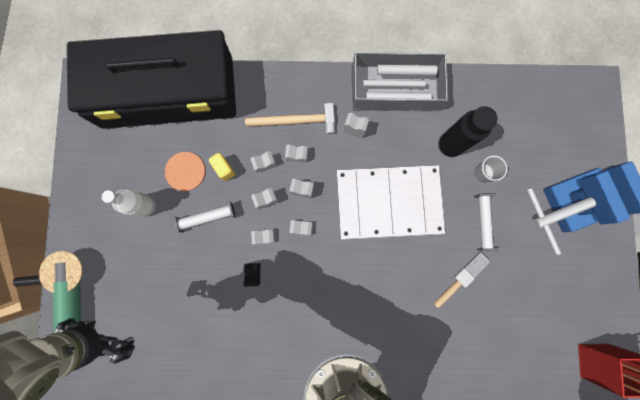

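View pics/side0.png

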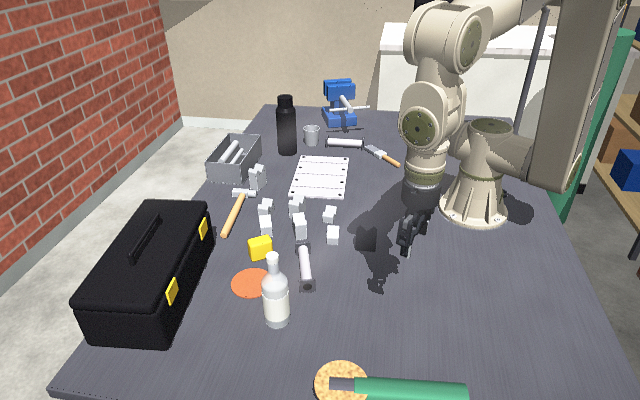

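The top picture shows two tubes, at about (205,217) and (486,222). There are six blocks around x 262-302, y 153-237, the odd tall block at (357,124), the plate centred near (390,202), and a black look-alike at (252,274).

```bash
cat >> h.py <<'E'
def blobs(W,zmin,zmax=0.2,box=(0.2,0.75,-0.35,0.62)):
    x,y,z=W[...,0],W[...,1],W[...,2]
    m=(z>zmin)&(z<zmax)&(x>box[0])&(x<box[1])&(y>box[2])&(y<box[3])
    n,l,s,c=cv2.connectedComponentsWithStats(m.astype(np.uint8),connectivity=4)
    for i in range(1,n):
        if s[i,4]<25: continue
        k=l==i; P=W[k]; zt=np.nanpercentile(P[:,2],95); T=P[P[:,2]>zmin] 
        r=cv2.minAreaRect((T[:,:2]*1000).astype(np.float32))
        print("px",c[i].round().astype(int),"n",s[i,4],"ztop",zt.round(3),"rect c",np.round(r[0]),"size",np.round(r[1]),"ang",round(r[2],1))
E
python3 - <<'E'
from h import *
d=np.load("top0.npy"); W=cloud("top",d); blobs(W,0.022)
a=cv2.imread("pics/top0.png"); 
cv2.imwrite("pics/crop1.png",cv2.resize(a[100:260,160:460],None,fx=2.66,fy=2.66,interpolation=cv2.INTER_CUBIC))
# plate
g=W[...,2]; m=(a.min(2)>200)&(g<0.03); n,l,s,c=cv2.connectedComponentsWithStats(m.astype(np.uint8)); 
print(sorted([(s[i,4],c[i].round(),s[i]) for i in range(1,n)],key=lambda t:-t[0])[:5])
print("bench z",np.nanmedian(g[300:340,200:240]),"plate z",np.nanmedian(g[190:215,365:375]))
for u,v in [(337,170),(440,167),(444,234),(341,238),(345,175),(436,171),(439,228),(346,233)]: print(u,v,W[v,u].round(3))
E
```

```text
px [459 138] n 936 ztop 0.197 rect c [ 708. -304.] size [79. 49.] ang 47.1
px [357 129] n 140 ztop 0.082 rect c [744. -28.] size [51. 14.] ang 86.6
px [296 152] n 299 ztop 0.051 rect c [682. 143.] size [60. 38.] ang 85.0
px [262 161] n 302 ztop 0.051 rect c [656. 238.] size [37. 60.] ang 20.9
px [221 166] n 395 ztop 0.066 rect c [638. 353.] size [68. 40.] ang 34.5
px [301 188] n 315 ztop 0.067 rect c [579. 126.] size [60. 37.] ang 78.4
px [132 202] n 856 ztop 0.176 rect c [528. 572.] size [57. 64.] ang 70.3
px [264 198] n 334 ztop 0.067 rect c [549. 230.] size [37. 60.] ang 21.8
px [203 217] n 666 ztop 0.043 rect c [497. 397.] size [ 44. 162.] ang 16.1
px [294 226] n 104 ztop 0.036 rect c [470. 146.] size [26. 35.] ang 80.3
px [307 228] n 105 ztop 0.036 rect c [467. 111.] size [24. 36.] ang 83.3
px [269 235] n 106 ztop 0.035 rect c [444. 218.] size [36. 24.] ang 5.4
px [255 237] n 108 ztop 0.036 rect c [440. 253.] size [34. 25.] ang 1.7
px [251 274] n 340 ztop 0.068 rect c [340. 260.] size [59. 37.] ang 1.1
[(np.int32(6668), array([390., 202.]), array([ 337,  166,  108,   73, 6668], dtype=int32)), (np.int32(950), array([ 17., 145.]), array([  0, 116,  43,  60, 950], dtype=int32)), (np.int32(442), array([328., 375.]), array([306, 359,  55,  41, 442], dtype=int32)), (np.int32(197), array([329., 116.]), array([325, 103,   9,  29, 197], dtype=int32)), (np.int32(169), array([465., 278.]), array([456, 269,  18,  18, 169], dtype=int32))]
bench z -0.0013185317363085813 plate z 0.010977091262692085
337 170 [0.636 0.024 0.012]
440 167 [ 0.65  -0.282 -0.002]
444 234 [ 0.452 -0.286  0.002]
341 238 [0.439 0.012 0.007]
345 175 [0.622 0.    0.007]
436 171 [ 0.635 -0.265  0.013]
439 228 [ 0.469 -0.268  0.014]
346 233 [ 0.453 -0.001  0.014]
```

View pics/crop1.png

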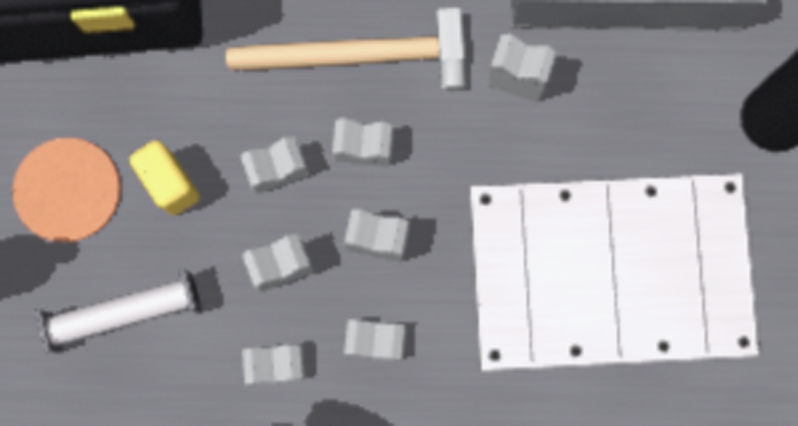

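```bash
cat >> h.py <<'E'
def plan(x,y,psi=None,z=None):
    "shift (mm) in tool axes and turn about tool z (deg) to world x,y[,z] mm with jaw axis at world angle psi"
    s=env.get_state(); q=s["orientation"]; M=R.from_quat([q[1],q[2],q[3],q[0]]).as_matrix(); p=s["tcp_pos"]*1000
    t=np.array([x,y,p[2] if z is None else z])
    now=np.degrees(np.arctan2(M[1,1],M[0,1]))
    tn=0 if psi is None else -((psi-now+90)%180-90)
    print("t",round(s["clock"],1),"tcp",p.round(1),"psi",round(now,2),"tilt",np.degrees(np.arccos(-M[2,2])).round(2),"SHIFT",(M.T@(t-p)).round(1),"TURN",round(tn,1),"gap",round(s["finger_gap"]*1000,1),"F",s["wrist_force"].round(1))
def lane(y): # plate xy mm -> world, yaw
    pass
E
python3 - <<'E'
from h import *
d=np.load("top0.npy"); W=cloud("top",d); blobs(W,0.022,box=(0.3,0.62,-0.5,-0.35))
a=cv2.imread("pics/top0.png"); m=(a.min(2)>170)&(W[...,2]<0.03)
m[:, :330]=0; m[:,450:]=0; m[:160]=0; m[245:]=0
r=cv2.minAreaRect((W[m][:,:2]*1000).astype(np.float32)); print("plate",r)
P=W[m]; print(P[:,:2].mean(0),np.median(P[:,2]))
plan(579,126,78.4)
E
```

```text
px [490 177] n 135 ztop 0.076 rect c [ 609. -408.] size [21. 66.] ang 0.1
px [536 210] n 287 ztop 0.147 rect c [ 517. -484.] size [103.  24.] ang 10.5
px [486 222] n 639 ztop 0.043 rect c [ 486. -400.] size [159.  45.] ang 1.0
plate ((545.76171875, -132.6898193359375), (202.4455108642578, 306.3786315917969), 3.2956032752990723)
[ 0.54362281 -0.12915095] 0.011048025941572837
t 0.1 tcp [223.1 529.5 230.5] psi 67.15 tilt 0.09 SHIFT [-4.847e+02 -2.336e+02  3.000e-01] TURN -11.2 gap 85.2 F [ 0.5 -0.3 -0. ]
```

```bash
python3 -m creep '[[-0.045,-0.022,0,0,0,0],[-0.09,-0.043,0,0,0,0],[-0.135,-0.065,0,0,0,0],[-0.18,-0.087,0,0,0,0],[-0.225,-0.108,0,0,0,0],[-0.27,-0.13,0,0,0,0],[-0.315,-0.152,0,0,0,0],[-0.36,-0.173,0,0,0,0]]' 0.076 40
python3 -m creep '[[-0.04,-0.02,0,0,0,-2],[-0.08,-0.04,0,0,0,-5],[-0.11,-0.053,0,0,0,-8],[-0.125,-0.0606,0,0,0,-11.2],[-0.125,-0.0606,0,0,0,-11.2],[-0.125,-0.0606,0,0,0,-11.2],[-0.125,-0.0606,0,0,0,-11.2],[-0.125,-0.0606,0,0,0,-11.2]]'
python3 - <<'E'
from h import *
plan(579,126,78.4,18)
a,d=grab("top"); cv2.imwrite("pics/t1.png",a); blobs(cloud("top",d),0.022,0.09)
a,d=grab("side"); cv2.imwrite("pics/s1.png",cv2.resize(a[120:320,180:420],None,fx=3,fy=3))
E
```

```text
clock: 0.9
tcp_pos: [0.4886, 0.2288, 0.2311]
orientation: [-0.0, 0.198, 0.98, -0.0]
wrist_force: [0.6, 0.4, -0.3]
finger_gap: 0.0759
clock: 1.7
tcp_pos: [0.5788, 0.1273, 0.2314]
orientation: [-0.0, 0.101, 0.995, 0.0]
wrist_force: [-0.6, -0.1, 0.7]
finger_gap: 0.076
t 1.7 tcp [578.8 127.3 231.4] psi 78.41 tilt 0.01 SHIFT [ -0.5  -1.3 213.4] TURN 0.0 gap 76.0 F [-0.6 -0.1  0.7]
px [357 130] n 134 ztop 0.082 rect c [743. -29.] size [50. 15.] ang 89.7
px [449 145] n 264 ztop 0.087 rect c [ 706. -297.] size [78. 35.] ang 36.2
px [221 166] n 392 ztop 0.066 rect c [638. 353.] size [68. 40.] ang 34.5
px [144 206] n 230 ztop 0.086 rect c [524. 559.] size [29. 63.] ang 73.3
px [203 217] n 666 ztop 0.044 rect c [497. 397.] size [ 43. 161.] ang 16.1
```

View pics/s1.png

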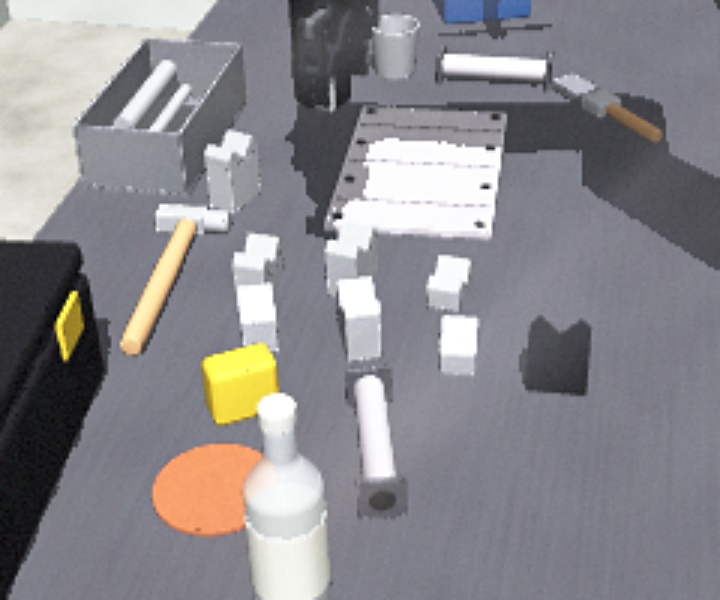

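The side picture shows all six blocks, both tubes and the black look-alike where the top picture put them. Next I descend on block C (68 mm) at (579,126).

```bash
python3 -m creep '[[-0.0005,-0.001,0.04,0,0,0],[-0.0005,-0.001,0.08,0,0,0],[-0.0005,-0.001,0.12,0,0,0],[-0.0005,-0.001,0.15,0,0,0],[-0.0005,-0.001,0.18,0,0,0],[-0.0005,-0.001,0.2,0,0,0],[-0.0005,-0.001,0.213,0,0,0],[-0.0005,-0.001,0.213,0,0,0]]'
python3 -m creep '[[0,0,0,0,0,0],[0,0,0,0,0,0],[0,0,0,0,0,0],[0,0,0,0,0,0],[0,0,0,0,0,0],[0,0,0,0,0,0],[0,0,0,0,0,0],[0,0,0,0,0,0]]' 0.03 60
python3 -m creep '[[0,0,-0.005,0,0,0],[0,0,-0.015,0,0,0],[0,0,-0.03,0,0,0],[0,0,-0.06,0,0,0],[0,0,-0.09,0,0,0],[0,0,-0.12,0,0,0],[0,0,-0.15,0,0,0],[0,0,-0.15,0,0,0]]'
python3 - <<'E'
from h import *
plan(581,-33,93)
a,d=grab("side"); cv2.imwrite("pics/s2.png",cv2.resize(a[120:320,220:420],None,fx=3,fy=3))
E
```

```text
clock: 2.6
tcp_pos: [0.5783, 0.1255, 0.0167]
orientation: [-0.002, 0.101, 0.995, -0.0]
wrist_force: [-0.1, -0.2, 0.2]
finger_gap: 0.0762
clock: 3.4
tcp_pos: [0.581, 0.1255, 0.0196]
orientation: [0.001, 0.101, 0.995, 0.0]
wrist_force: [0.8, 1.4, 6.9]
finger_gap: 0.0596
clock: 4.2
tcp_pos: [0.5822, 0.1253, 0.173]
orientation: [0.004, 0.102, 0.995, 0.001]
wrist_force: [1.1, 1.1, -4.8]
finger_gap: 0.0592
t 4.2 tcp [582.2 125.3 173. ] psi 78.34 tilt 0.42 SHIFT [-3.080e+01 -1.552e+02 -1.000e-01] TURN -14.7 gap 59.2 F [ 1.1  1.1 -4.8]
```

View pics/s2.png

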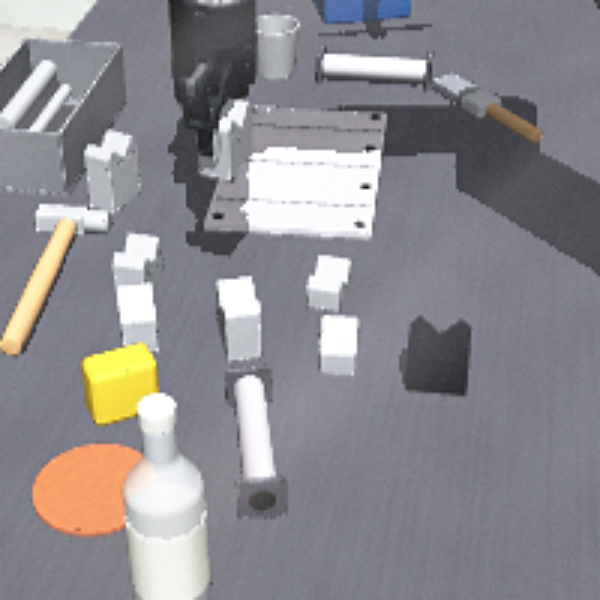

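Block C is held upright, seen near (230,140) in the crop, with a gap of 59 mm. I carry it to the far end of lane 3.

```bash
python3 -m creep '[[-0.005,-0.025,0,0,0,-2],[-0.012,-0.06,0,0,0,-5],[-0.02,-0.1,0,0,0,-9],[-0.026,-0.13,0,0,0,-12],[-0.031,-0.155,0,0,0,-14.7],[-0.031,-0.155,0,0,0,-14.7],[-0.031,-0.155,0,0,0,-14.7],[-0.031,-0.155,0,0,0,-14.7]]'
python3 - <<'E'
from h import *
plan(581,-33,93,32)
a,d=grab("side"); cv2.imwrite("pics/s3.png",cv2.resize(a[80:280,220:420],None,fx=3,fy=3))
a,d=grab("top"); blobs(cloud("top",d),0.02,0.09)
E
```

```text
clock: 5.05
tcp_pos: [0.5779, -0.0321, 0.1669]
orientation: [-0.001, -0.027, 1.0, 0.001]
wrist_force: [-0.3, 0.2, -4.8]
finger_gap: 0.0593
t 5.0 tcp [577.9 -32.1 166.9] psi 93.06 tilt 0.16 SHIFT [ -3.4  -1.2 134.9] TURN 0.1 gap 59.3 F [-0.3  0.2 -4.8]
px [355 130] n 104 ztop 0.077 rect c [747. -24.] size [40. 10.] ang 75.6
px [449 145] n 272 ztop 0.086 rect c [ 707. -298.] size [79. 36.] ang 37.2
px [296 152] n 300 ztop 0.051 rect c [682. 143.] size [60. 37.] ang 84.2
px [262 161] n 304 ztop 0.052 rect c [656. 238.] size [37. 60.] ang 21.2
px [221 166] n 395 ztop 0.066 rect c [638. 353.] size [68. 40.] ang 34.1
px [264 198] n 333 ztop 0.067 rect c [548. 230.] size [37. 60.] ang 21.4
px [144 206] n 239 ztop 0.087 rect c [524. 559.] size [28. 63.] ang 73.4
px [203 217] n 679 ztop 0.043 rect c [497. 397.] size [ 44. 161.] ang 16.4
px [294 226] n 119 ztop 0.034 rect c [470. 143.] size [37. 28.] ang 1.5
px [307 228] n 113 ztop 0.036 rect c [466. 111.] size [26. 34.] ang 89.9
px [268 236] n 119 ztop 0.036 rect c [444. 219.] size [36. 28.] ang 7.0
px [256 237] n 118 ztop 0.035 rect c [441. 252.] size [36. 25.] ang 6.9
px [251 274] n 344 ztop 0.067 rect c [340. 260.] size [58. 37.] ang 0.9
```

View pics/s3.png

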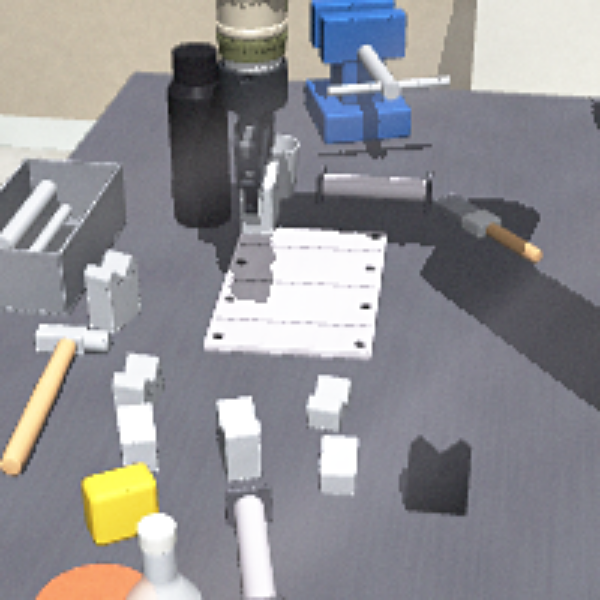

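Block C hangs upright over the far end of lane 3, with its shadow at about (255,265) in the crop. I lower it now.

```bash
python3 -m creep '[[-0.0034,-0.001,0.03,0,0,0],[-0.0034,-0.001,0.06,0,0,0],[-0.0034,-0.001,0.09,0,0,0],[-0.0034,-0.001,0.11,0,0,0],[-0.0034,-0.001,0.122,0,0,0],[-0.0034,-0.001,0.13,0,0,0],[-0.0034,-0.001,0.13,0,0,0],[-0.0034,-0.001,0.13,0,0,0]]'
python3 -c "
from h import *
plan(581,-33,93,32)"
```

```text
clock: 5.95
tcp_pos: [0.5831, -0.0336, 0.0392]
orientation: [0.001, -0.027, 1.0, -0.0]
wrist_force: [-0.9, 0.2, -4.6]
finger_gap: 0.0593
t 6.0 tcp [583.1 -33.6  39.2] psi 93.07 tilt 0.08 SHIFT [2.1 0.7 7.2] TURN 0.1 gap 59.3 F [-0.9  0.2 -4.6]
```

```bash
python3 -m creep '[[0,0,0.002,0,0,0],[0,0,0.004,0,0,0],[0,0,0.006,0,0,0],[0,0,0.007,0,0,0],[0,0,0.007,0,0,0],[0,0,0.007,0,0,0],[0,0,0.007,0,0,0],[0,0,0.007,0,0,0]]'
python3 -m creep '[[0,0,0,0,0,0],[0,0,0,0,0,0],[0,0,0,0,0,0],[0,0,0,0,0,0],[0,0,0,0,0,0],[0,0,0,0,0,0],[0,0,0,0,0,0],[0,0,0,0,0,0]]' 0.076
python3 -m creep '[[0,0,-0.02,0,0,0],[0,0,-0.05,0,0,0],[0,0,-0.09,0,0,0],[0,0,-0.13,0,0,0],[0,0,-0.16,0,0,0],[0,0,-0.16,0,0,0],[0,0,-0.16,0,0,0],[0,0,-0.16,0,0,0]]'
python3 -c "
from h import *
plan(548,230,111.5)"
```

```text
clock: 6.75
tcp_pos: [0.5824, -0.0337, 0.0317]
orientation: [0.0, -0.027, 1.0, -0.0]
wrist_force: [-1.7, -0.5, 1.1]
finger_gap: 0.0595
clock: 7.55
tcp_pos: [0.5823, -0.0336, 0.0313]
orientation: [0.0, -0.027, 1.0, 0.0]
wrist_force: [-0.7, 0.3, 0.6]
finger_gap: 0.0758
clock: 8.35
tcp_pos: [0.5815, -0.0335, 0.1899]
orientation: [-0.001, -0.027, 1.0, 0.0]
wrist_force: [-1.0, -0.4, -0.3]
finger_gap: 0.0757
t 8.3 tcp [581.5 -33.5 189.9] psi 93.05 tilt 0.13 SHIFT [1.950e+01 2.649e+02 2.000e-01] TURN -18.5 gap 75.7 F [-1.  -0.4 -0.3]
```

```bash
python3 -m creep '[[0.003,0.045,0,0,0,-3],[0.006,0.09,0,0,0,-6],[0.01,0.135,0,0,0,-9],[0.013,0.18,0,0,0,-12],[0.016,0.225,0,0,0,-15],[0.0195,0.265,0,0,0,-18.5],[0.0195,0.265,0,0,0,-18.5],[0.0195,0.265,0,0,0,-18.5]]'
python3 -m creep '[[0,0,0.03,0,0,0],[0,0,0.07,0,0,0],[0,0,0.11,0,0,0],[0,0,0.14,0,0,0],[0,0,0.16,0,0,0],[0,0,0.171,0,0,0],[0,0,0.171,0,0,0],[0,0,0.171,0,0,0]]'
python3 -c "
from h import *
plan(548,230,111.5,19)
a,d=grab('top'); blobs(cloud('top',d),0.02,0.09,(0.5,0.65,-0.2,0.05))"
```

```text
clock: 9.15
tcp_pos: [0.5475, 0.2306, 0.1895]
orientation: [-0.002, -0.188, 0.982, -0.0]
wrist_force: [-0.8, -0.2, -0.1]
finger_gap: 0.076
clock: 9.95
tcp_pos: [0.5494, 0.2294, 0.0208]
orientation: [0.0, -0.186, 0.982, 0.0]
wrist_force: [0.4, -0.1, 0.8]
finger_gap: 0.0758
t 9.9 tcp [549.4 229.4  20.8] psi 111.48 tilt 0.03 SHIFT [1.1 1.1 1.8] TURN -0.0 gap 75.8 F [ 0.4 -0.1  0.8]
px [359 187] n 353 ztop 0.079 rect c [580. -34.] size [36. 61.] ang 3.1
```

Block C stands at (580,-34) with yaw 3°, as planned. I grip D.

```bash
python3 -m creep '[[0,0,0.001,0,0,0],[0,0,0.001,0,0,0],[0,0,0.001,0,0,0],[0,0,0.001,0,0,0],[0,0,0.001,0,0,0],[0,0,0.001,0,0,0],[0,0,0.001,0,0,0],[0,0,0.001,0,0,0]]' 0.03 60
python3 -m creep '[[0,0,-0.005,0,0,0],[0,0,-0.015,0,0,0],[0,0,-0.04,0,0,0],[0,0,-0.07,0,0,0],[0,0,-0.11,0,0,0],[0,0,-0.15,0,0,0],[0,0,-0.17,0,0,0],[0,0,-0.17,0,0,0]]'
python3 -c "
from h import *
plan(497,-37.5,93)"
```

```text
clock: 10.8
tcp_pos: [0.5501, 0.2307, 0.021]
orientation: [0.002, -0.187, 0.982, 0.0]
wrist_force: [0.3, 1.0, 5.8]
finger_gap: 0.0591
clock: 11.6
tcp_pos: [0.5506, 0.2304, 0.1933]
orientation: [0.003, -0.187, 0.982, 0.0]
wrist_force: [-0.7, -0.8, -4.6]
finger_gap: 0.0596
t 11.6 tcp [550.6 230.4 193.3] psi 111.55 tilt 0.37 SHIFT [ 148.2 -229.5   -0.7] TURN 18.6 gap 59.6 F [-0.7 -0.8 -4.6]
```

```bash
python3 -m creep '[[0.02,-0.032,0,0,0,2],[0.045,-0.07,0,0,0,5],[0.07,-0.108,0,0,0,8],[0.095,-0.147,0,0,0,11],[0.12,-0.186,0,0,0,15],[0.14,-0.217,0,0,0,17],[0.148,-0.2295,0,0,0,18.6],[0.148,-0.2295,0,0,0,18.6]]'
python3 -m creep '[[0,0,0.03,0,0,0],[0,0,0.06,0,0,0],[0,0,0.09,0,0,0],[0,0,0.11,0,0,0],[0,0,0.13,0,0,0],[0,0,0.145,0,0,0],[0,0,0.15,0,0,0],[0,0,0.15,0,0,0]]'
python3 -c "
from h import *
plan(497,-37.5,93,33)"
```

```text
clock: 12.4
tcp_pos: [0.4936, -0.0398, 0.1874]
orientation: [-0.002, -0.024, 1.0, 0.0]
wrist_force: [-0.3, 0.2, -5.8]
finger_gap: 0.0593
clock: 13.2
tcp_pos: [0.494, -0.0369, 0.0379]
orientation: [-0.002, -0.026, 1.0, 0.001]
wrist_force: [-0.1, -1.2, -4.7]
finger_gap: 0.0596
t 13.2 tcp [494.  -36.9  37.9] psi 93.01 tilt 0.19 SHIFT [-3.  -0.8  4.9] TURN 0.0 gap 59.6 F [-0.1 -1.2 -4.7]
```

```bash
python3 -m creep '[[-0.002,0,0.001,0,0,0],[-0.002,0,0.002,0,0,0],[-0.002,0,0.003,0,0,0],[-0.002,0,0.005,0,0,0],[-0.002,0,0.005,0,0,0],[-0.002,0,0.005,0,0,0],[-0.002,0,0.005,0,0,0],[-0.002,0,0.005,0,0,0]]'
python3 -m creep '[[0,0,0,0,0,0],[0,0,0,0,0,0],[0,0,0,0,0,0],[0,0,0,0,0,0],[0,0,0,0,0,0],[0,0,0,0,0,0],[0,0,0,0,0,0],[0,0,0,0,0,0]]' 0.076
python3 -m creep '[[0,0,-0.02,0,0,0],[0,0,-0.05,0,0,0],[0,0,-0.09,0,0,0],[0,0,-0.13,0,0,0],[0,0,-0.16,0,0,0],[0,0,-0.16,0,0,0],[0,0,-0.16,0,0,0],[0,0,-0.16,0,0,0]]'
python3 -c "
from h import *
plan(682,143,84.5)"
```

```text
clock: 14.0
tcp_pos: [0.4974, -0.0378, 0.0343]
orientation: [0.0, -0.026, 1.0, 0.0]
wrist_force: [-0.4, 0.0, -4.5]
finger_gap: 0.0594
clock: 14.8
tcp_pos: [0.4974, -0.0378, 0.0343]
orientation: [0.0, -0.026, 1.0, 0.0]
wrist_force: [0.4, -0.2, 0.6]
finger_gap: 0.0759
clock: 15.6
tcp_pos: [0.4966, -0.0376, 0.193]
orientation: [-0.001, -0.026, 1.0, 0.0]
wrist_force: [-0.4, 0.2, -0.1]
finger_gap: 0.0763
t 15.6 tcp [496.6 -37.6 193. ] psi 92.95 tilt 0.12 SHIFT [-194.5  170.8   -0.3] TURN 8.4 gap 76.3 F [-0.4  0.2 -0.1]
```

```bash
python3 -m creep '[[-0.03,0.026,0,0,0,1],[-0.06,0.052,0,0,0,2],[-0.09,0.079,0,0,0,3],[-0.12,0.105,0,0,0,4],[-0.15,0.131,0,0,0,6],[-0.18,0.158,0,0,0,7],[-0.1945,0.1708,0,0,0,8.4],[-0.1945,0.1708,0,0,0,8.4]]' 0.074
python3 -m creep '[[0,0,0.03,0,0,0],[0,0,0.07,0,0,0],[0,0,0.11,0,0,0],[0,0,0.13,0,0,0],[0,0,0.13,0,0,0],[0,0,0.13,0,0,0],[0,0,0.13,0,0,0],[0,0,0.13,0,0,0]]'
python3 -c "
from h import *
plan(682,143,84.5,5)
a,d=grab('top'); blobs(cloud('top',d),0.02,0.09,(0.3,0.65,-0.5,0.05));blobs(cloud('top',d),0.022,0.09,(0.3,0.8,0.05,0.5))"
```

```text
clock: 16.4
tcp_pos: [0.6832, 0.1448, 0.1907]
orientation: [-0.002, 0.046, 0.999, -0.0]
wrist_force: [0.7, -0.5, -0.2]
finger_gap: 0.074
clock: 17.2
tcp_pos: [0.6842, 0.1427, 0.0665]
orientation: [0.002, 0.048, 0.999, 0.0]
wrist_force: [0.2, 0.1, 0.6]
finger_gap: 0.0741
t 17.2 tcp [684.2 142.7  66.5] psi 84.54 tilt 0.2 SHIFT [ 2.4  0.  61.5] TURN 0.0 gap 74.1 F [0.2 0.1 0.6]
px [492 172] n 330 ztop 0.076 rect c [ 624. -408.] size [51. 71.] ang 0.0
px [359 187] n 351 ztop 0.08 rect c [580. -34.] size [37. 60.] ang 2.4
px [486 222] n 660 ztop 0.043 rect c [ 487. -400.] size [160.  46.] ang 0.8
px [360 217] n 327 ztop 0.079 rect c [496. -38.] size [36. 60.] ang 3.1
px [201 114] n 549 ztop 0.086 rect c [783. 410.] size [  9. 179.] ang 7.8
px [322 117] n 71 ztop 0.028 rect c [787.  71.] size [26. 41.] ang 0.4
px [250 120] n 54 ztop 0.029 rect c [777. 277.] size [20. 33.] ang 6.7
px [221 166] n 396 ztop 0.066 rect c [638. 353.] size [67. 40.] ang 34.3
px [203 217] n 672 ztop 0.043 rect c [497. 397.] size [ 44. 161.] ang 16.2
px [246 274] n 114 ztop 0.067 rect c [340. 271.] size [58. 14.] ang 1.3
```

```bash
python3 -m creep '[[0.0015,0,0.02,0,0,0],[0.0015,0,0.04,0,0,0],[0.0015,0,0.05,0,0,0],[0.0015,0,0.057,0,0,0],[0.0015,0,0.061,0,0,0],[0.0015,0,0.061,0,0,0],[0.0015,0,0.061,0,0,0],[0.0015,0,0.061,0,0,0]]'
python3 -m creep '[[0,0,0,0,0,0],[0,0,0,0,0,0],[0,0,0,0,0,0],[0,0,0,0,0,0],[0,0,0,0,0,0],[0,0,0,0,0,0],[0,0,0,0,0,0],[0,0,0,0,0,0]]' 0.03 60
python3 -m creep '[[0,0,-0.005,0,0,0],[0,0,-0.015,0,0,0],[0,0,-0.04,0,0,0],[0,0,-0.07,0,0,0],[0,0,-0.11,0,0,0],[0,0,-0.15,0,0,0],[0,0,-0.19,0,0,0],[0,0,-0.2,0,0,0]]'
python3 -c "
from h import *
plan(591,-223,93)"
```

```text
clock: 18.05
tcp_pos: [0.682, 0.143, 0.0042]
orientation: [0.001, 0.048, 0.999, 0.0]
wrist_force: [1.0, -0.3, 0.2]
finger_gap: 0.0741
clock: 18.85
tcp_pos: [0.6821, 0.1432, 0.0043]
orientation: [0.001, 0.047, 0.999, 0.0]
wrist_force: [0.3, 0.3, 6.5]
finger_gap: 0.0595
clock: 19.65
tcp_pos: [0.6833, 0.143, 0.209]
orientation: [0.004, 0.048, 0.999, 0.001]
wrist_force: [0.6, 0.4, -2.9]
finger_gap: 0.0591
t 19.6 tcp [683.3 143.  209. ] psi 84.55 tilt 0.45 SHIFT [  57.1 -373.2   -1. ] TURN -8.5 gap 59.1 F [ 0.6  0.4 -2.9]
```

```bash
python3 -m creep '[[0.005,-0.03,0,0,0,-1],[0.012,-0.075,0,0,0,-2],[0.019,-0.12,0,0,0,-3],[0.026,-0.168,0,0,0,-4],[0.034,-0.216,0,0,0,-5],[0.041,-0.264,0,0,0,-6],[0.048,-0.31,0,0,0,-7],[0.053,-0.345,0,0,0,-8]]'
python3 -m creep '[[0.004,-0.028,0,0,0,-0.5],[0.004,-0.028,0,0,0,-0.5],[0.004,-0.028,0.03,0,0,-0.5],[0.004,-0.028,0.07,0,0,-0.5],[0.004,-0.028,0.11,0,0,-0.5],[0.004,-0.028,0.15,0,0,-0.5],[0.004,-0.028,0.17,0,0,-0.5],[0.004,-0.028,0.17,0,0,-0.5]]'
python3 -c "
from h import *
plan(591,-223,93,17)"
```

```text
clock: 20.45
tcp_pos: [0.5938, -0.1979, 0.2011]
orientation: [-0.002, -0.022, 1.0, 0.0]
wrist_force: [1.1, -0.5, -4.4]
finger_gap: 0.0593
clock: 21.25
tcp_pos: [0.5889, -0.2208, 0.0276]
orientation: [-0.005, -0.027, 1.0, 0.003]
wrist_force: [-0.6, 0.8, -5.1]
finger_gap: 0.0592
t 21.2 tcp [ 588.9 -220.8   27.6] psi 93.08 tilt 0.62 SHIFT [-2.1 -2.4 10.5] TURN 0.1 gap 59.2 F [-0.6  0.8 -5.1]
```

```bash
python3 -m creep '[[-0.001,-0.002,0.003,0,0,0],[-0.001,-0.002,0.006,0,0,0],[-0.001,-0.002,0.009,0,0,0],[-0.001,-0.002,0.01,0,0,0],[-0.001,-0.002,0.01,0,0,0],[-0.001,-0.002,0.01,0,0,0],[-0.001,-0.002,0.01,0,0,0],[-0.001,-0.002,0.01,0,0,0]]'
python3 -m creep '[[0,0,0,0,0,0],[0,0,0,0,0,0],[0,0,0,0,0,0],[0,0,0,0,0,0],[0,0,0,0,0,0],[0,0,0,0,0,0],[0,0,0,0,0,0],[0,0,0,0,0,0]]' 0.074
python3 -m creep '[[0,0,-0.02,0,0,0],[0,0,-0.05,0,0,0],[0,0,-0.09,0,0,0],[0,0,-0.13,0,0,0],[0,0,-0.17,0,0,0],[0,0,-0.19,0,0,0],[0,0,-0.19,0,0,0],[0,0,-0.19,0,0,0]]'
python3 -c "
from h import *
plan(656,238,111)"
```

```text
clock: 22.05
tcp_pos: [0.5943, -0.2256, 0.0235]
orientation: [0.0, -0.027, 1.0, -0.0]
wrist_force: [-0.9, 0.2, -4.4]
finger_gap: 0.0593
clock: 22.85
tcp_pos: [0.5942, -0.2255, 0.0232]
orientation: [-0.0, -0.027, 1.0, 0.0]
wrist_force: [0.6, 0.4, -0.1]
finger_gap: 0.0744
clock: 23.65
tcp_pos: [0.5942, -0.2256, 0.213]
orientation: [0.0, -0.027, 1.0, -0.0]
wrist_force: [-0.2, 0.6, 0.1]
finger_gap: 0.0743
t 23.6 tcp [ 594.2 -225.6  213. ] psi 93.05 tilt 0.02 SHIFT [-86.4 459.6  -0. ] TURN -18.0 gap 74.3 F [-0.2  0.6  0.1]
```

That release was about 6 mm too high, because the reading had not settled. I check how the block landed on the way to B.

```bash
python3 -m creep '[[-0.005,0.03,0,0,0,-1],[-0.014,0.075,0,0,0,-3],[-0.023,0.122,0,0,0,-5],[-0.032,0.17,0,0,0,-7],[-0.041,0.218,0,0,0,-9],[-0.05,0.266,0,0,0,-11],[-0.059,0.314,0,0,0,-13],[-0.068,0.362,0,0,0,-15]]'
python3 -m creep '[[-0.008,0.042,0,0,0,-2],[-0.016,0.086,0,0,0,-3],[-0.0235,0.0958,0,0,0,-3],[-0.0235,0.0958,0,0,0,-3],[-0.0235,0.0958,0,0,0,-3],[-0.0235,0.0958,0,0,0,-3],[-0.0235,0.0958,0,0,0,-3],[-0.0235,0.0958,0,0,0,-3]]'
python3 - <<'E'
from h import *
plan(656,238,111,5)
a,d=grab('top'); blobs(cloud('top',d),0.02,0.12,(0.3,0.65,-0.3,0.05));blobs(cloud('top',d),0.022,0.09,(0.3,0.8,0.05,0.5))
E
```

```text
clock: 24.45
tcp_pos: [0.6416, 0.1414, 0.2106]
orientation: [-0.002, -0.158, 0.988, 0.0]
wrist_force: [1.2, -0.9, -0.2]
finger_gap: 0.0742
clock: 25.25
tcp_pos: [0.6358, 0.2365, 0.2135]
orientation: [0.0, -0.182, 0.983, 0.0]
wrist_force: [-0.4, -0.2, 0.0]
finger_gap: 0.0738
t 25.2 tcp [635.8 236.5 213.5] psi 110.93 tilt 0.01 SHIFT [-19.3  -5.8 208.5] TURN -0.1 gap 73.8 F [-0.4 -0.2  0. ]
px [425 183] n 339 ztop 0.063 rect c [ 594. -226.] size [37. 61.] ang 3.0
px [359 187] n 354 ztop 0.079 rect c [580. -34.] size [36. 60.] ang 3.4
px [360 217] n 330 ztop 0.079 rect c [496. -38.] size [36. 60.] ang 3.1
px [293 118] n 345 ztop 0.028 rect c [775. 156.] size [ 51. 210.] ang 0.0
px [268 159] n 138 ztop 0.051 rect c [662. 222.] size [36. 27.] ang 20.1
px [176 223] n 50 ztop 0.046 rect c [476. 471.] size [43.  8.] ang 15.3
px [294 226] n 99 ztop 0.036 rect c [470. 145.] size [25. 36.] ang 84.4
px [307 228] n 100 ztop 0.036 rect c [467. 110.] size [23. 35.] ang 85.0
```

A landed upright at (594,-226) with yaw 3°. Next is B.

```bash
python3 -m creep '[[-0.019,-0.006,0,0,0,0],[-0.019,-0.006,0.04,0,0,0],[-0.019,-0.006,0.08,0,0,0],[-0.019,-0.006,0.12,0,0,0],[-0.019,-0.006,0.15,0,0,0],[-0.019,-0.006,0.15,0,0,0],[-0.019,-0.006,0.15,0,0,0],[-0.019,-0.006,0.15,0,0,0]]'
python3 -m creep '[[0,0,0.02,0,0,0],[0,0,0.04,0,0,0],[0,0,0.05,0,0,0],[0,0,0.055,0,0,0],[0,0,0.058,0,0,0],[0,0,0.058,0,0,0],[0,0,0.058,0,0,0],[0,0,0.058,0,0,0]]'
python3 -m creep '[[0,0,0,0,0,0],[0,0,0,0,0,0],[0,0,0,0,0,0],[0,0,0,0,0,0],[0,0,0,0,0,0],[0,0,0,0,0,0],[0,0,0,0,0,0],[0,0,0,0,0,0]]' 0.03 60
python3 -m creep '[[0,0,-0.005,0,0,0],[0,0,-0.015,0,0,0],[0,0,-0.04,0,0,0],[0,0,-0.07,0,0,0],[0,0,-0.11,0,0,0],[0,0,-0.15,0,0,0],[0,0,-0.19,0,0,0],[0,0,-0.2,0,0,0]]'
python3 -c "
from h import *
plan(510,-230.4,93)"
```

```text
clock: 26.1
tcp_pos: [0.6572, 0.2394, 0.0661]
orientation: [0.002, -0.183, 0.983, 0.0]
wrist_force: [0.4, -0.7, 0.1]
finger_gap: 0.0738
clock: 26.9
tcp_pos: [0.656, 0.2393, 0.0062]
orientation: [0.001, -0.183, 0.983, 0.0]
wrist_force: [0.3, -0.3, 1.3]
finger_gap: 0.0737
clock: 27.7
tcp_pos: [0.656, 0.2391, 0.0062]
orientation: [0.001, -0.183, 0.983, -0.0]
wrist_force: [0.5, -0.6, 5.6]
finger_gap: 0.0596
clock: 28.5
tcp_pos: [0.6571, 0.2398, 0.2109]
orientation: [0.004, -0.183, 0.983, 0.0]
wrist_force: [1.4, 0.1, -3.7]
finger_gap: 0.0591
t 28.5 tcp [657.1 239.8 210.9] psi 111.06 tilt 0.44 SHIFT [ 306.3 -385.9   -2. ] TURN 18.1 gap 59.1 F [ 1.4  0.1 -3.7]
```

```bash
python3 -m creep '[[0.018,-0.023,0,0,0,1],[0.043,-0.054,0,0,0,3],[0.07,-0.088,0,0,0,5],[0.098,-0.123,0,0,0,7],[0.126,-0.158,0,0,0,9],[0.154,-0.194,0,0,0,11],[0.182,-0.229,0,0,0,13],[0.21,-0.265,0,0,0,15]]'
python3 -m creep '[[0.028,-0.035,0,0,0,1],[0.055,-0.068,0,0,0,2],[0.08,-0.09,0,0,0,3],[0.1,-0.11,0,0,0,3],[0.1,-0.11,0,0,0,3],[0.1,-0.11,0,0,0,3],[0.1,-0.11,0,0,0,3],[0.1,-0.11,0,0,0,3]]'
python3 -c "
from h import *
plan(510,-230.4,93,19)"
```

```text
clock: 29.3
tcp_pos: [0.5527, -0.0847, 0.2033]
orientation: [-0.001, -0.052, 0.999, 0.001]
wrist_force: [1.1, -0.2, -4.0]
finger_gap: 0.0596
clock: 30.1
tcp_pos: [0.4671, -0.2026, 0.2048]
orientation: [-0.0, -0.027, 1.0, 0.0]
wrist_force: [-0.4, -0.6, -4.5]
finger_gap: 0.06
t 30.1 tcp [ 467.1 -202.6  204.8] psi 93.14 tilt 0.05 SHIFT [-41.4 -30.3 185.7] TURN 0.1 gap 60.0 F [-0.4 -0.6 -4.5]
```

```bash
python3 -m creep '[[-0.02,-0.015,0,0,0,0],[-0.0414,-0.0303,0,0,0,0],[-0.0414,-0.0303,0.03,0,0,0],[-0.0414,-0.0303,0.07,0,0,0],[-0.0414,-0.0303,0.11,0,0,0],[-0.0414,-0.0303,0.14,0,0,0],[-0.0414,-0.0303,0.16,0,0,0],[-0.0414,-0.0303,0.17,0,0,0]]'
python3 -m creep '[[0,0,0,0,0,0],[0,0,0,0,0,0],[0,0,0,0,0,0],[0,0,0,0,0,0],[0,0,0,0,0,0],[0,0,0,0,0,0],[0,0,0,0,0,0],[0,0,0,0,0,0]]'
python3 -c "
from h import *
plan(510,-230.4,93,19)"
```

```text
clock: 30.9
tcp_pos: [0.5088, -0.2298, 0.0327]
orientation: [-0.002, -0.027, 1.0, 0.001]
wrist_force: [0.7, 0.0, -4.4]
finger_gap: 0.0594
clock: 31.7
tcp_pos: [0.5097, -0.2316, 0.0353]
orientation: [0.0, -0.027, 1.0, 0.0]
wrist_force: [-0.3, -0.8, -2.9]
finger_gap: 0.0593
t 31.7 tcp [ 509.7 -231.6   35.3] psi 93.05 tilt 0.01 SHIFT [-0.4  1.2 16.3] TURN 0.0 gap 59.3 F [-0.3 -0.8 -2.9]
```

```bash
python3 -m creep '[[0,0.001,0.004,0,0,0],[0,0.001,0.008,0,0,0],[0,0.001,0.012,0,0,0],[0,0.001,0.015,0,0,0],[0,0.001,0.0165,0,0,0],[0,0.001,0.0165,0,0,0],[0,0.001,0.0165,0,0,0],[0,0.001,0.0165,0,0,0]]'
python3 -m creep '[[0,0,0,0,0,0],[0,0,0,0,0,0],[0,0,0,0,0,0],[0,0,0,0,0,0],[0,0,0,0,0,0],[0,0,0,0,0,0],[0,0,0,0,0,0],[0,0,0,0,0,0]]' 0.074
python3 -m creep '[[0,0,-0.02,0,0,0],[0,0,-0.05,0,0,0],[0,0,-0.09,0,0,0],[0,0,-0.13,0,0,0],[0,0,-0.16,0,0,0],[0,0,-0.16,0,0,0],[0,0,-0.16,0,0,0],[0,0,-0.16,0,0,0]]'
python3 -c "
from h import *
plan(486.5,-400,91)"
```

```text
clock: 32.5
tcp_pos: [0.5098, -0.2307, 0.0189]
orientation: [0.0, -0.027, 1.0, -0.0]
wrist_force: [-0.9, 0.4, -4.5]
finger_gap: 0.0595
clock: 33.3
tcp_pos: [0.5096, -0.2306, 0.0188]
orientation: [0.0, -0.027, 1.0, 0.0]
wrist_force: [0.6, 0.2, -0.0]
finger_gap: 0.0742
clock: 34.1
tcp_pos: [0.5089, -0.2301, 0.1774]
orientation: [-0.001, -0.027, 1.0, 0.001]
wrist_force: [-0.3, 0.4, -0.3]
finger_gap: 0.074
t 34.1 tcp [ 508.9 -230.1  177.4] psi 93.05 tilt 0.13 SHIFT [  31.4 -168.4   -0.2] TURN 2.0 gap 74.0 F [-0.3  0.4 -0.3]
```

```bash
python3 -m creep '[[0.005,-0.025,0,0,0,0.3],[0.013,-0.07,0,0,0,0.7],[0.021,-0.112,0,0,0,1],[0.028,-0.15,0,0,0,1.5],[0.0314,-0.1684,0,0,0,2],[0.0314,-0.1684,0,0,0,2],[0.0314,-0.1684,0,0,0,2],[0.0314,-0.1684,0,0,0,2]]' 0.056
python3 - <<'E'
from h import *
plan(486.5,-400,91,4)
a,d=grab('top'); cv2.imwrite("pics/t4.png",cv2.resize(a[110:290,320:580],None,fx=3,fy=3)); W=cloud('top',d)
blobs(W,0.02,0.12,(0.3,0.65,-0.3,0.05));blobs(W,0.022,0.09,(0.3,0.8,0.05,0.5))
E
```

```text
clock: 34.9
tcp_pos: [0.4872, -0.3988, 0.1782]
orientation: [-0.0, -0.01, 1.0, 0.001]
wrist_force: [0.5, 0.4, -0.1]
finger_gap: 0.0558
t 34.9 tcp [ 487.2 -398.8  178.2] psi 91.13 tilt 0.11 SHIFT [  0.6  -1.5 174.2] TURN 0.1 gap 55.8 F [ 0.5  0.4 -0.1]
px [425 183] n 338 ztop 0.063 rect c [ 594. -225.] size [37. 61.] ang 3.1
px [359 187] n 353 ztop 0.079 rect c [580. -34.] size [37. 60.] ang 3.1
px [428 213] n 328 ztop 0.063 rect c [ 510. -231.] size [36. 62.] ang 3.0
px [360 217] n 330 ztop 0.079 rect c [496. -38.] size [36. 60.] ang 2.8
px [201 114] n 546 ztop 0.086 rect c [783. 411.] size [  9. 179.] ang 7.8
px [323 117] n 69 ztop 0.027 rect c [792.  67.] size [44. 25.] ang 68.5
px [278 119] n 325 ztop 0.028 rect c [784. 194.] size [ 20. 198.] ang 3.5
px [221 166] n 397 ztop 0.066 rect c [638. 353.] size [69. 40.] ang 33.3
px [203 217] n 669 ztop 0.043 rect c [497. 397.] size [ 44. 161.] ang 16.1
px [294 226] n 106 ztop 0.036 rect c [470. 146.] size [24. 35.] ang 82.6
px [307 228] n 100 ztop 0.036 rect c [466. 111.] size [34. 25.] ang 0.3
px [269 235] n 103 ztop 0.035 rect c [444. 216.] size [36. 23.] ang 7.3
px [255 237] n 110 ztop 0.036 rect c [441. 252.] size [36. 26.] ang 7.8
px [251 274] n 341 ztop 0.067 rect c [340. 260.] size [59. 36.] ang 1.6
```

View pics/t4.png

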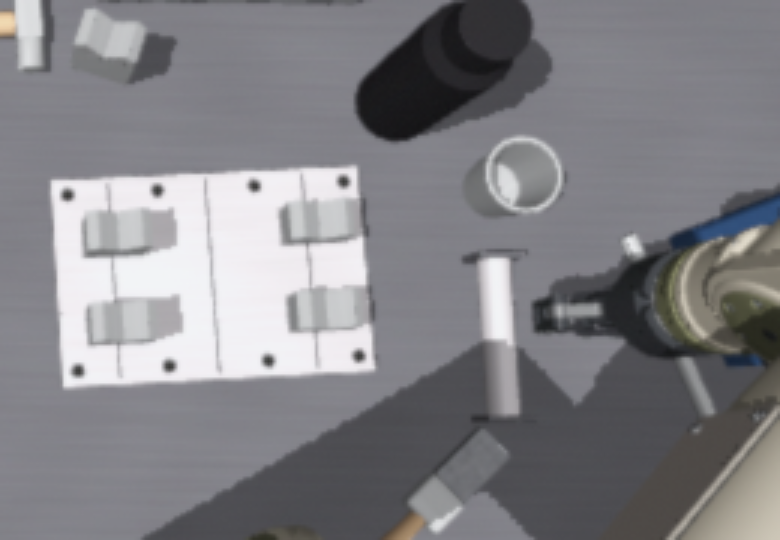

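The four blocks stand square on lanes 3 and 1. The vise bar passes close to the gripper at the tube, so I check its clearance before descending.

Run:
```python
from h import *
W=cloud("top",np.load("top0.npy"))
for v in range(185,256,6):
    for lo in [(500,575)]:
        r=W[v,500:575]; k=np.where(r[:,2]>0.05)[0]
        if len(k): i=k[np.argmax(r[k,1])]; print(v,i+500,r[i].round(3))
T=W[205:240,478:495].reshape(-1,3); T=T[T[:,2]>0.036]; f=np.polyfit(T[:,0],T[:,1],1); print(np.degrees(np.arctan(f[0])),np.polyval(f,0.486),len(T))
```

```text
185 558 [ 0.59  -0.6    0.051]
191 527 [ 0.559 -0.464  0.137]
197 531 [ 0.543 -0.473  0.139]
203 533 [ 0.528 -0.479  0.136]
209 535 [ 0.512 -0.483  0.136]
215 539 [ 0.496 -0.489  0.142]
221 533 [ 0.482 -0.481  0.126]
227 538 [ 0.466 -0.486  0.139]
233 546 [ 0.451 -0.51   0.132]
239 549 [ 0.435 -0.515  0.135]
245 551 [ 0.42  -0.52   0.134]
251 554 [ 0.405 -0.526  0.135]
0.1521497622663999 -0.39835476275919157 73
```

```bash
python3 -m creep '[[0.0005,0,0.03,0,0,0],[0.0005,0,0.06,0,0,0],[0.0005,0,0.09,0,0,0],[0.0005,0,0.12,0,0,0],[0.0005,0,0.14,0,0,0],[0.0005,0,0.155,0,0,0],[0.0005,0,0.165,0,0,0],[0.0005,0,0.174,0,0,0]]'
python3 -m creep '[[0,0,0,0,0,0],[0,0,0,0,0,0],[0,0,0,0,0,0],[0,0,0,0,0,0],[0,0,0,0,0,0],[0,0,0,0,0,0],[0,0,0,0,0,0],[0,0,0,0,0,0]]'
python3 -m creep '[[0,0,0,0,0,0],[0,0,0,0,0,0],[0,0,0,0,0,0],[0,0,0,0,0,0],[0,0,0,0,0,0],[0,0,0,0,0,0],[0,0,0,0,0,0],[0,0,0,0,0,0]]' 0.01 60
python3 -m creep '[[0,0,-0.005,0,0,0],[0,0,-0.015,0,0,0],[0,0,-0.04,0,0,0],[0,0,-0.07,0,0,0],[0,0,-0.11,0,0,0],[0,0,-0.15,0,0,0],[0,0,-0.17,0,0,0],[0,0,-0.17,0,0,0]]'
python3 -m creep '[[0,0,0,0,0,0],[0,0,0,0,0,0],[0,0,0,0,0,0],[0,0,0,0,0,0],[0,0,0,0,0,0],[0,0,0,0,0,0],[0,0,0,0,0,0],[0,0,0,0,0,0]]'
python3 -c "
from h import *
plan(552,-228.5,93)"
```

```text
clock: 35.75
tcp_pos: [0.4872, -0.3995, 0.0045]
orientation: [0.0, -0.01, 1.0, 0.0]
wrist_force: [0.1, 0.0, 0.5]
finger_gap: 0.056
clock: 36.55
tcp_pos: [0.4867, -0.4004, 0.0048]
orientation: [0.0, -0.009, 1.0, 0.0]
wrist_force: [-0.1, 0.2, 0.4]
finger_gap: 0.0562
clock: 37.35
tcp_pos: [0.4868, -0.4005, 0.005]
orientation: [0.0, -0.009, 1.0, -0.0]
wrist_force: [-0.7, 1.3, 3.5]
finger_gap: 0.0281
clock: 38.15
tcp_pos: [0.4883, -0.4021, 0.1791]
orientation: [0.002, -0.009, 1.0, -0.003]
wrist_force: [0.5, -0.9, -3.3]
finger_gap: 0.0282
clock: 38.95
tcp_pos: [0.4868, -0.4004, 0.1748]
orientation: [0.0, -0.009, 1.0, 0.0]
wrist_force: [0.4, 0.1, -2.1]
finger_gap: 0.0285
t 39.0 tcp [ 486.8 -400.4  174.8] psi 91.05 tilt 0.0 SHIFT [-68.4 170.7   0. ] TURN -1.9 gap 28.5 F [ 0.4  0.1 -2.1]
```

```bash
python3 -m creep '[[-0.008,0.02,0,0,0,-0.3],[-0.02,0.05,0,0,0,-0.7],[-0.034,0.085,0,0,0,-1],[-0.048,0.12,0,0,0,-1.4],[-0.06,0.15,0,0,0,-1.7],[-0.068,0.168,0,0,0,-1.9],[-0.0684,0.1707,0,0,0,-1.9],[-0.0684,0.1707,0,0,0,-1.9]]'
python3 -m creep '[[0,0,0,0,0,0],[0,0,0,0,0,0],[0,0,0.02,0,0,0],[0,0,0.045,0,0,0],[0,0,0.07,0,0,0],[0,0,0.09,0,0,0],[0,0,0.1,0,0,0],[0,0,0.105,0,0,0]]'
python3 -m creep '[[0,0,0,0,0,0],[0,0,0,0,0,0],[0,0,0,0,0,0],[0,0,0,0,0,0],[0,0,0,0,0,0],[0,0,0,0,0,0],[0,0,0,0,0,0],[0,0,0,0,0,0]]'
python3 - <<'E'
from h import *
plan(552,-228.5,93,48)
a,d=grab('side'); cv2.imwrite("pics/s5.png",cv2.resize(a[110:230,240:420],None,fx=4,fy=4))
E
```

```text
clock: 39.75
tcp_pos: [0.5522, -0.2281, 0.175]
orientation: [0.0, -0.026, 1.0, -0.0]
wrist_force: [0.1, -0.0, -2.4]
finger_gap: 0.0283
clock: 40.55
tcp_pos: [0.5512, -0.2289, 0.0687]
orientation: [-0.001, -0.025, 1.0, 0.0]
wrist_force: [-0.4, 0.7, -1.5]
finger_gap: 0.028
clock: 41.35
tcp_pos: [0.552, -0.2285, 0.0698]
orientation: [0.0, -0.026, 1.0, 0.0]
wrist_force: [0.4, 0.1, -2.6]
finger_gap: 0.0283
t 41.4 tcp [ 552.  -228.5   69.8] psi 92.95 tilt 0.0 SHIFT [ 0.  -0.  21.8] TURN -0.0 gap 28.3 F [ 0.4  0.1 -2.6]
```

View pics/s5.png

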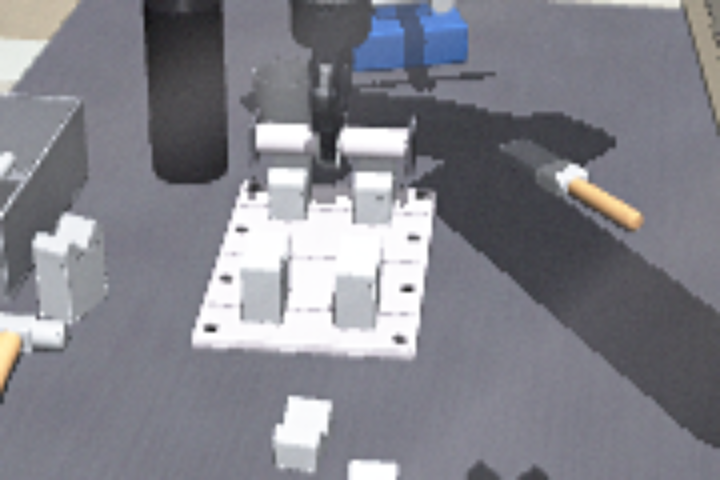

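The tube hangs level over both lane-1 blocks, at (290,140) and (375,143). I lower and release it.

```bash
python3 -m creep '[[0,0,0.006,0,0,0],[0,0,0.011,0,0,0],[0,0,0.015,0,0,0],[0,0,0.018,0,0,0],[0,0,0.02,0,0,0],[0,0,0.021,0,0,0],[0,0,0.021,0,0,0],[0,0,0.021,0,0,0]]'
python3 -m creep '[[0,0,0,0,0,0],[0,0,0,0,0,0],[0,0,0,0,0,0],[0,0,0,0,0,0],[0,0,0,0,0,0],[0,0,0,0,0,0],[0,0,0,0,0,0],[0,0,0,0,0,0]]' 0.05
python3 -m creep '[[0,0,-0.02,0,0,0],[0,0,-0.05,0,0,0],[0,0,-0.09,0,0,0],[0,0,-0.13,0,0,0],[0,0,-0.16,0,0,0],[0,0,-0.16,0,0,0],[0,0,-0.16,0,0,0],[0,0,-0.16,0,0,0]]'
python3 -c "
from h import *
plan(497,397,16.2)"
```

```text
clock: 42.2
tcp_pos: [0.552, -0.2283, 0.0489]
orientation: [0.0, -0.026, 1.0, 0.0]
wrist_force: [-0.7, 1.7, -2.0]
finger_gap: 0.0284
clock: 43.0
tcp_pos: [0.552, -0.2285, 0.0487]
orientation: [-0.0, -0.026, 1.0, 0.0]
wrist_force: [0.1, 0.6, 0.9]
finger_gap: 0.0498
clock: 43.8
tcp_pos: [0.5513, -0.2281, 0.2073]
orientation: [-0.001, -0.026, 1.0, 0.001]
wrist_force: [0.9, -0.1, 0.4]
finger_gap: 0.05
t 43.8 tcp [ 551.3 -228.1  207.3] psi 92.95 tilt 0.13 SHIFT [ 22.1 627.1   0.9] TURN 76.7 gap 50.0 F [ 0.9 -0.1  0.4]
```

```bash
python3 -m creep '[[0.001,0.025,0,0,0,0],[0.002,0.07,0,0,0,0],[0.004,0.117,0,0,0,0],[0.006,0.165,0,0,0,0],[0.007,0.213,0,0,0,0],[0.009,0.261,0,0,0,0],[0.011,0.309,0,0,0,0],[0.013,0.357,0,0,0,0]]'
python3 -m creep '[[0.002,0.048,0,0,0,5],[0.004,0.096,0,0,0,13],[0.005,0.144,0,0,0,21],[0.007,0.19,0,0,0,29],[0.008,0.23,0,0,0,37],[0.009,0.26,0,0,0,45],[0.009,0.27,0,0,0,53],[0.009,0.27,0,0,0,61]]'
python3 -m creep '[[0,0,0,0,0,8],[0,0,0,0,0,15.7],[0,0,0,0,0,15.7],[0,0,0,0,0,15.7],[0,0,0,0,0,15.7],[0,0,0,0,0,15.7],[0,0,0,0,0,15.7],[0,0,0,0,0,15.7]]'
python3 - <<'E'
from h import *
plan(497,397,16.2,4)
a,d=grab('top'); W=cloud('top',d); blobs(W,0.02,0.12,(0.3,0.65,-0.45,0.05)); blobs(W,0.02,0.05,(0.35,0.65,0.25,0.52))
a,d=grab('side'); blobs(cloud('side',d),0.02,0.06,(0.35,0.65,0.25,0.52))
E
```

```text
clock: 44.6
tcp_pos: [0.5191, 0.1291, 0.207]
orientation: [-0.002, -0.026, 1.0, -0.0]
wrist_force: [1.2, 0.6, 0.2]
finger_gap: 0.0502
clock: 45.4
tcp_pos: [0.4962, 0.3981, 0.206]
orientation: [-0.001, 0.486, 0.874, -0.002]
wrist_force: [0.5, -0.5, 0.0]
finger_gap: 0.0498
clock: 46.2
tcp_pos: [0.4978, 0.3965, 0.2089]
orientation: [0.0, 0.6, 0.8, 0.0]
wrist_force: [-0.3, 0.0, 0.5]
finger_gap: 0.0502
t 46.2 tcp [497.8 396.5 208.9] psi 16.27 tilt 0.01 SHIFT [  0.7  -0.7 204.9] TURN 0.1 gap 50.2 F [-0.3  0.   0.5]
px [492 172] n 330 ztop 0.075 rect c [ 624. -408.] size [51. 70.] ang 0.1
px [428 197] n 1071 ztop 0.085 rect c [ 552. -228.] size [161.  62.] ang 3.8
px [359 187] n 353 ztop 0.079 rect c [580. -34.] size [37. 61.] ang 2.7
px [360 217] n 327 ztop 0.079 rect c [496. -38.] size [36. 60.] ang 2.9
px [228 176] n 38 ztop 0.044 rect c [613. 334.] size [ 7. 38.] ang 42.0
px [212 215] n 502 ztop 0.042 rect c [505. 383.] size [ 43. 131.] ang 13.4
px [254 237] n 69 ztop 0.036 rect c [440. 258.] size [34. 15.] ang 2.6
px [332 236] n 75 ztop 0.036 rect c [437. 259.] size [35. 19.] ang 3.2
px [358 240] n 59 ztop 0.058 rect c [359. 278.] size [17.  8.] ang 5.7
px [262 249] n 217 ztop 0.059 rect c [624. 369.] size [61. 12.] ang 36.6
px [305 265] n 562 ztop 0.044 rect c [495. 399.] size [ 43. 167.] ang 16.7
```

Tube 2's flange tops read about 85 mm in lane 1, as expected. Tube 1 is still at (497,397).

```bash
python3 -m creep '[[0,0,0.035,0,0,0],[0,0,0.075,0,0,0],[0,0,0.115,0,0,0],[0,0,0.15,0,0,0],[0,0,0.175,0,0,0],[0,0,0.19,0,0,0],[0,0,0.199,0,0,0],[0,0,0.204,0,0,0]]'
python3 -m creep '[[0,0,0,0,0,0],[0,0,0,0,0,0],[0,0,0,0,0,0],[0,0,0,0,0,0],[0,0,0,0,0,0],[0,0,0,0,0,0],[0,0,0,0,0,0],[0,0,0,0,0,0]]'
python3 -m creep '[[0,0,0,0,0,0],[0,0,0,0,0,0],[0,0,0,0,0,0],[0,0,0,0,0,0],[0,0,0,0,0,0],[0,0,0,0,0,0],[0,0,0,0,0,0],[0,0,0,0,0,0]]' 0.01 60
python3 -m creep '[[0,0,-0.005,0,0,0],[0,0,-0.015,0,0,0],[0,0,-0.04,0,0,0],[0,0,-0.07,0,0,0],[0,0,-0.11,0,0,0],[0,0,-0.15,0,0,0],[0,0,-0.19,0,0,0],[0,0,-0.2,0,0,0]]'
python3 -m creep '[[0,0,0,0,0,0],[0,0,0,0,0,0],[0,0,0,0,0,0],[0,0,0,0,0,0],[0,0,0,0,0,0],[0,0,0,0,0,0],[0,0,0,0,0,0],[0,0,0,0,0,0]]'
python3 -c "
from h import *
plan(538,-36,93)"
```

```text
clock: 47.1
tcp_pos: [0.4976, 0.3964, 0.0042]
orientation: [-0.0, 0.6, 0.8, -0.0]
wrist_force: [1.1, 0.4, 0.2]
finger_gap: 0.0502
clock: 47.9
tcp_pos: [0.4977, 0.3965, 0.0048]
orientation: [-0.0, 0.6, 0.8, 0.0]
wrist_force: [-0.1, 0.2, -0.1]
finger_gap: 0.0503
clock: 48.7
tcp_pos: [0.4978, 0.3966, 0.005]
orientation: [-0.0, 0.6, 0.8, 0.0]
wrist_force: [-1.6, -0.1, 4.4]
finger_gap: 0.0283
clock: 49.5
tcp_pos: [0.4999, 0.3978, 0.2109]
orientation: [0.002, 0.6, 0.8, 0.004]
wrist_force: [0.1, 1.1, -1.2]
finger_gap: 0.0284
clock: 50.3
tcp_pos: [0.4978, 0.3965, 0.2048]
orientation: [-0.0, 0.6, 0.8, 0.0]
wrist_force: [-0.1, -0.0, -1.8]
finger_gap: 0.0282
t 50.3 tcp [497.8 396.5 204.8] psi 16.25 tilt 0.0 SHIFT [-426.5  -82.4   -0. ] TURN -76.8 gap 28.2 F [-0.1 -0.  -1.8]
```

```bash
python3 -m creep '[[-0.02,-0.004,0,0,0,-5],[-0.055,-0.011,0,0,0,-12],[-0.098,-0.019,0,0,0,-20],[-0.143,-0.028,0,0,0,-28],[-0.188,-0.036,0,0,0,-36],[-0.233,-0.045,0,0,0,-44],[-0.278,-0.054,0,0,0,-52],[-0.323,-0.062,0,0,0,-60]]'
python3 -m creep '[[0,0,0,0,0,-6],[0,0,0,0,0,-12],[0,0,0,0,0,-16.8],[0,0,0,0,0,-16.8],[0,0,0,0,0,-16.8],[0,0,0,0,0,-16.8],[0,0,0,0,0,-16.8],[0,0,0,0,0,-16.8]]'
python3 -c "
from h import *
plan(538,-36,93,64)"
```

```text
clock: 51.1
tcp_pos: [0.5283, 0.0705, 0.2052]
orientation: [0.0, 0.122, 0.993, 0.0]
wrist_force: [0.7, 0.0, -1.7]
finger_gap: 0.0285
clock: 51.9
tcp_pos: [0.5284, 0.0725, 0.2048]
orientation: [0.0, -0.022, 1.0, 0.0]
wrist_force: [-0.4, 0.8, -2.5]
finger_gap: 0.0284
t 51.9 tcp [528.4  72.5 204.8] psi 92.47 tilt 0.01 SHIFT [  -4.9 -108.8  140.8] TURN -0.5 gap 28.4 F [-0.4  0.8 -2.5]
```

```bash
python3 -m creep '[[-0.001,-0.02,0,0,0,-0.5],[-0.003,-0.055,0,0,0,-0.5],[-0.004,-0.09,0,0,0,-0.5],[-0.005,-0.1088,0,0,0,-0.5],[-0.005,-0.1088,0,0,0,-0.5],[-0.005,-0.1088,0.03,0,0,-0.5],[-0.005,-0.1088,0.06,0,0,-0.5],[-0.005,-0.1088,0.09,0,0,-0.5]]'
python3 -m creep '[[0,0,0.02,0,0,0],[0,0,0.03,0,0,0],[0,0,0.03,0,0,0],[0,0,0.03,0,0,0],[0,0,0.03,0,0,0],[0,0,0.03,0,0,0],[0,0,0.03,0,0,0],[0,0,0.03,0,0,0]]'
python3 - <<'E'
from h import *
plan(538,-36,93,64)
a,d=grab('side'); cv2.imwrite("pics/s6.png",cv2.resize(a[110:230,240:420],None,fx=4,fy=4))
E
```

```text
clock: 52.7
tcp_pos: [0.5383, -0.0354, 0.1141]
orientation: [0.001, -0.026, 1.0, 0.0]
wrist_force: [0.8, 0.8, -2.7]
finger_gap: 0.0282
clock: 53.5
tcp_pos: [0.5384, -0.0363, 0.0853]
orientation: [0.0, -0.026, 1.0, -0.0]
wrist_force: [-1.8, -0.0, -1.3]
finger_gap: 0.0279
t 53.5 tcp [538.4 -36.3  85.3] psi 92.98 tilt 0.05 SHIFT [ 0.4  0.3 21.3] TURN -0.0 gap 27.9 F [-1.8 -0.  -1.3]
```

View pics/s6.png

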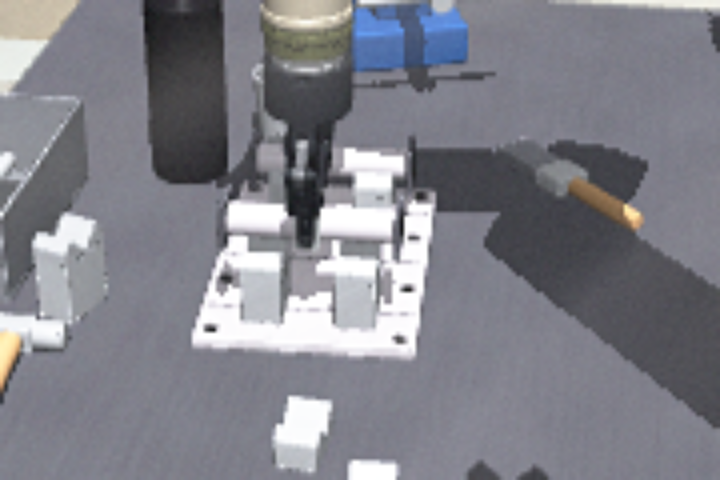

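Tube 1 hangs level just above both lane-3 blocks, at (265,215) and (360,220). I lower, release and retreat.

```bash
python3 -m creep '[[0,0,0.006,0,0,0],[0,0,0.011,0,0,0],[0,0,0.015,0,0,0],[0,0,0.018,0,0,0],[0,0,0.02,0,0,0],[0,0,0.021,0,0,0],[0,0,0.021,0,0,0],[0,0,0.021,0,0,0]]'
python3 -m creep '[[0,0,0,0,0,0],[0,0,0,0,0,0],[0,0,0,0,0,0],[0,0,0,0,0,0],[0,0,0,0,0,0],[0,0,0,0,0,0],[0,0,0,0,0,0],[0,0,0,0,0,0]]' 0.05
python3 -m creep '[[0,0,-0.02,0,0,0],[0,0,-0.05,0,0,0],[0,0,-0.09,0,0,0],[0,0,-0.13,0,0,0],[0,0,-0.16,0,0,0],[0,0,-0.16,0,0,0],[0,0,-0.16,0,0,0],[0,0,-0.16,0,0,0]]'
python3 -m creep '[[0,0.03,0,0,0,0],[0,0.07,0,0,0,0],[0,0.12,0,0,0,0],[0,0.17,0,0,0,0],[0,0.22,0,0,0,0],[0,0.27,0,0,0,0],[0,0.3,0,0,0,0],[0,0.3,0,0,0,0]]'
python3 - <<'E'
from h import *
plan(0,0)
a,d=grab('top'); W=cloud('top',d); blobs(W,0.02,0.12,(0.3,0.65,-0.45,0.05))
for c in [(538,-36),(552,-228)]:
    u=np.array([.9986,.0523]); rel=W[...,:2]*1000-np.array(c); s=rel@u; n=rel@np.array([-.0523,.9986]); z=W[...,2]*1000
    m=(abs(s)<68)&(abs(n)<12)&(z>50); top=[]
    for lo in range(-66,66,22):
        k=m&(s>=lo)&(s<lo+22); top.append((lo+11,np.percentile(z[k],90).round(1), np.median(n[k&(z>np.percentile(z[k],60))]).round(1)))
    print(c,top)
cv2.imwrite("pics/t7.png",cv2.resize(a[130:260,320:520],None,fx=4,fy=4))
E
```

```text
clock: 54.35
tcp_pos: [0.538, -0.036, 0.0643]
orientation: [0.0, -0.026, 1.0, 0.0]
wrist_force: [-3.2, 1.4, 6.1]
finger_gap: 0.0283
clock: 55.15
tcp_pos: [0.5381, -0.0362, 0.0638]
orientation: [0.0, -0.026, 1.0, 0.0]
wrist_force: [-0.8, -0.4, 0.7]
finger_gap: 0.0501
clock: 55.95
tcp_pos: [0.5374, -0.036, 0.2225]
orientation: [-0.001, -0.026, 1.0, 0.0]
wrist_force: [-0.6, -0.2, -0.2]
finger_gap: 0.05
clock: 56.75
tcp_pos: [0.5208, 0.2669, 0.2215]
orientation: [-0.002, -0.029, 1.0, -0.0]
wrist_force: [0.3, -0.6, -0.5]
finger_gap: 0.05
t 56.8 tcp [520.8 266.9 221.5] psi 93.3 tilt 0.19 SHIFT [ 535.3 -236.5    1.8] TURN 0 gap 50.0 F [ 0.3 -0.6 -0.5]
px [492 172] n 335 ztop 0.075 rect c [ 624. -409.] size [51. 70.] ang 0.1
px [427 197] n 1075 ztop 0.085 rect c [ 551. -227.] size [161.  62.] ang 2.9
px [360 201] n 1064 ztop 0.102 rect c [538. -36.] size [160.  60.] ang 2.7
(538, -36) [(-55, np.float64(96.1), np.float64(0.3)), (-33, np.float64(96.0), np.float64(-0.5)), (-11, np.float64(96.5), np.float64(1.0)), (11, np.float64(96.9), np.float64(0.1)), (33, np.float64(97.0), np.float64(1.5)), (55, np.float64(96.4), np.float64(-0.3))]
(552, -228) [(-55, np.float64(80.6), np.float64(1.2)), (-33, np.float64(80.6), np.float64(-0.8)), (-11, np.float64(80.7), np.float64(0.6)), (11, np.float64(80.6), np.float64(0.4)), (33, np.float64(80.8), np.float64(0.4)), (55, np.float64(79.9), np.float64(-0.4))]
```

View pics/t7.png

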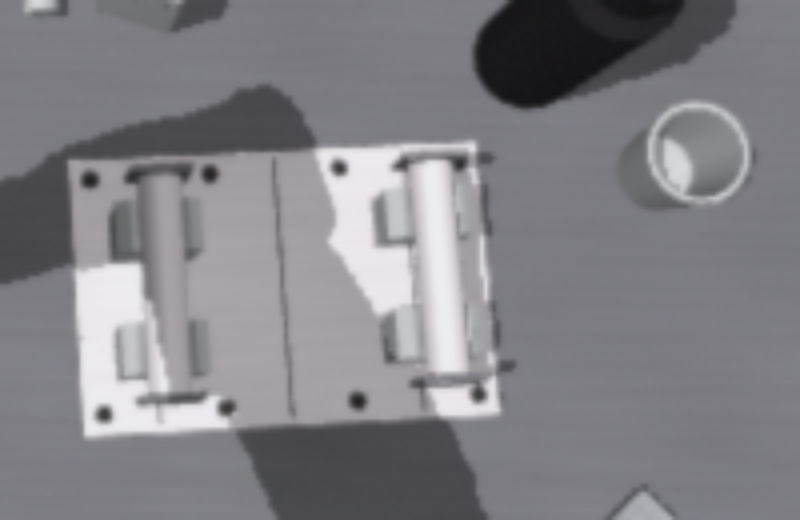

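The tubes' tops read 96 mm and 80.6 mm along their whole length, which is the expected seated height, and both are centred in the notches. I hand in.

```bash
python3 -c "
from h import *
print(env.hand_in()); print(env.get_state()['clock'])"
```

```text
the job is handed in; nothing more can be done
None
the job is handed in; nothing more can be done
```

Both tubes on the bench are lying level in their V-blocks on the plate, and the job was handed in at about 57 s. `hand_in` gave no verdict. Only two of the three tubes were present.

- **Lane 3:** the two 68 mm blocks carry the tube that lay on the robot's left. They stand about 84 mm apart.
- **Lane 1:** the two 52 mm blocks carry the tube that lay on the right. They also stand about 84 mm apart.

**Last checks:** in the top camera, the tube tops read 96–97 mm in lane 3 and 80–81 mm in lane 1 along their length. The expected seated heights are 96 mm and 80 mm. Both tubes are level and within about 1.5 mm of the line between their blocks. The gripper was open and clear of everything.

**Not moved by the robot:** the robot did not handle the 36 mm blocks, the odd tallest block, the black look-alike or the things lying about. I did not re-measure all of them at the end.

**One slip:** the first lane-1 block was let go about 6 mm above the plate, but it landed upright and square. No check disagreed with the rest.

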